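Slacken two unmarked clamps, one left-handed, and set the plate to the scribed line

ROBOT

A 6-joint arm with a two-finger parallel gripper is mounted at the origin on the work surface. World frame = base frame: x ahead of the robot, y to its left, z up, the work surface at z = 0. Lengths are in mm, angles in rad, forces in N, time in s.
With the tool pointing down it reaches from about 400 to 925 mm from the base axis. Payload 12.5 kg.
Tool frame: the origin (TCP) lies on the mounting face of the last link; the fingertips stand 190 mm ahead of it and the grasp point (between the pads) lies 171 mm ahead of it; z points along the fingers, y is the line along which they close (so a half turn about z gives the same grasp; the last joint's range is limited). The gripper opens to 95 mm and grips with 3 to 60 N. Pads are 20 mm wide; open, the fingers measure 119 mm over their backs; the gripper's body (75 mm by 180 mm) begins 59 mm behind the grasp point.
Start: joints at [-1.358, 0.491, 1.559, -0, 1.092, -0.106], TCP at [195.911, -593.501, 404.761] pointing down, gripper open.
Joint ranges: [-3.1, 3.1], [-0.84, 2.19], [0.05, 2.79], [-1.13, 4.28], [0.06, 2.93], [-2.69, 2.69]. Speed limits (rad/s): [2.22, 2.22, 2.79, 3.14, 3.14, 3.14].

INTERFACE

Orientations are given as [roll, pitch, yaw] about the fixed x, y, z axes, in that order (R = Rz(yaw) Ry(pitch) Rx(roll)).
In Python, from cell import * gives the robot as it stands.
- The arm moves only by the tool arm_command, never from a script. Its argument "rows" is a list that holds one entry, the list of rows, each a list of 7 numbers: the shift along the tool's x, y, z normalised to -1 to 1, where 1 is 0.15 m, then the turn, a rotation vector about the tool's x, y, z normalised to -1 to 1, where 1 is 360 degrees, then the opening, from -1 (shut) to 1 (fully open). A call has 1 to 10 rows; each row is the pose to reach, as a shift and turn from the pose commanded when the call began, along the tool's axes at that moment, turning the shorter way round; what a row does not reach only later rows make up. A row lasts 1/12 s, in which the tool goes at most 41.7 mm and 7.16 degrees, less where a joint would pass 70% of its speed; a pose out of reach is approached as far as the arm can. A call with a number of a shift or a turn outside -1 to 1 is refused whole. A call with a gripper value outside its range is refused whole. The fingers move at their own pace and stop on an object; the grip force is fixed at half the most. Time passes only in rows, so rows that repeat a pose let the fingers close. It gives the time, the measured TCP pose, the force, the opening and the grip force at its end, in the units of the state.
- state(): the state, without advancing time (a new reading comes with each control period).
- read_camera(name): name is "scene" or "top" or "wrist"; returns (picture, depth): 480x640x3 uint8, red, green, blue; 480x640 float32, mm along the optical axis (not along the pixel's ray), 0 where there is no reading.
- get_calibration(name): a dict with "camera_matrix" (3x3 intrinsics, pixels), "D" ([k1, k2, p1, p2, k3] as OpenCV has them; the pictures are not rectified), "position" and "orientation" of the camera in the world; the wrist camera has in their place "hand_eye" (4x4, takes a point from camera to tool coordinates, whose origin is the TCP and whose axes are the flange's). Camera axes: x right, y up, looking along -z (the intrinsics and any distortion apply to the point x, -y, -z); pixel columns grow to the right and rows downward; lengths in mm; the calibration is good to about 2 mm. A picture is of the moment at which its call begins: read the wrist's pose just before it. get_calibration takes no time and is no camera call.
- job_done(): hands the job in; it is judged then, once.
The state is a dict: "t": time; "joints": joint angles; "qvel": joint speeds; "tau": joint torques, N m; "eef_pos": TCP position; "tcp_rot": TCP orientation; "ft_force": force on the tool from outside, world axes, zero at the start; "moment": the same for the moment, N m; "opening": opening from 0.0 (shut) to 1.0 (fully open); "grip_force": force on a finger pad.
Only numpy, scipy, OpenCV 4.12 (cv2) and the standard library are available. Lean on these libraries where they do the work, as an engineer would, in place of code of your own. Each camera call takes 0.05 s, during which the arm holds its last target. There are 200 camera calls.

TASK

Slacken both orange clamp knobs of the jig by about 60 degrees each: one has a left-hand thread and neither is marked, so try gently with a few degrees of turn, and where a knob resists go the other way rather than forcing it. Only when both clamps are slack, push the aluminium plate along its guides until its leading end edge meets the white scribed line, then let go of everything, leaving the knobs slack. Leave the drill, screwdriver, jar and blue bin where they are.

Things in the scene. Friction and masses are not known exactly. Their poses are not given: they have to be found in the camera images.
- jig: Drilling jig fixed to the bench: blue bed 205 (x) by 330 (y) by 16 mm thick, its middle 20 mm to -x of the origin, which is at bench level under the middle of the plate's guideway. Axes: x away from the robot, y to its left, at yaw 0. Two steel rails along y, 8 mm above the bed, leave a way 104 mm wide centred on the origin.
- line (a point): Middle of the scribed line, a white line 1.6 mm wide straight across the bed between the rails along the jig's x (with red marks on the rails in line with it), 120 mm to the jig's -y, on the bed's upper face 16 mm above the bench. Axes as the jig's.
- plate: Aluminium plate 100 (x) by 200 (y) by 14 mm thick, 0.65 to 0.87 kg, dark holes, flat on the bed between the rails (2 mm play each side), axes as the jig's. Origin at the centre of its underside. Starts 25 to 55 mm from the line, on its +y side; pushed at its +y end it slides to -y with 3 to 7 N once both clamps are slack. No stop at the line.
- plate_edge (a point): Middle of the plate's leading end edge (its -y end), at the underside; this edge is to meet the line.
- clamp_a: One of two look-alike slanting clamps, dark steel, on the bed on the plate's -x side, 60 mm either side of the jig's middle (left and right change places). One has a right-hand and the other a left-hand thread, unmarked. Origin at its foot, axes as the jig's. Its screw leans 35 degrees, upper end towards the jig's -x, and its lower ball end presses on the plate.
- clamp_b: One of two look-alike slanting clamps, dark steel, on the bed on the plate's -x side, 60 mm either side of the jig's middle (left and right change places). One has a right-hand and the other a left-hand thread, unmarked. Origin at its foot, axes as the jig's. Its screw leans 35 degrees, upper end towards the jig's -x, and its lower ball end presses on the plate.
- grip_a (a point): Centre of clamp_a's orange T-bar knob, about 120 mm above the bench: bar 84 mm long (point x; up and down the slope when tight), 16 mm thick (y), 28 mm deep along the spindle (z, pointing up out of the clamp, leaning 35 degrees to the jig's -x). Turns with the knob. Below the bar is a 14 mm spindle, and 27 mm below it the post's 32 mm boss.
- grip_b (a point): Centre of clamp_b's orange T-bar knob, about 120 mm above the bench: bar 84 mm long (point x; up and down the slope when tight), 16 mm thick (y), 28 mm deep along the spindle (z, pointing up out of the clamp, leaning 35 degrees to the jig's -x). Turns with the knob. Below the bar is a 14 mm spindle, and 27 mm below it the post's 32 mm boss.
- knob_a (a joint): Turn of clamp_a's spindle, rad, positive = loosening, whichever way round that is: about 0 at the start (tight: it turns no further that way), stop at 1.7. It follows the bar; loosening takes 0.1 to 0.25 N m and it stays where left. By 0.7 rad the screw is off the plate.
- knob_b (a joint): Turn of clamp_b's spindle, rad, positive = loosening, whichever way round that is: about 0 at the start (tight: it turns no further that way), stop at 1.7. It follows the bar; loosening takes 0.1 to 0.25 N m and it stays where left. By 0.7 rad the screw is off the plate.
- bar_a (a joint): Springy twist of clamp_a's orange bar on its spindle, rad, 0 when free, 5 N m per rad, positive towards loosening: 0.02 to 0.05 while the spindle turns loose. When the bar is turned the tightening way the spindle stands still and only this grows negative; beyond -0.2 (11 degrees, 1 N m) the thread is spoilt.
- bar_b (a joint): Springy twist of clamp_b's orange bar on its spindle, rad, 0 when free, 5 N m per rad, positive towards loosening: 0.02 to 0.05 while the spindle turns loose. When the bar is turned the tightening way the spindle stands still and only this grows negative; beyond -0.2 (11 degrees, 1 N m) the thread is spoilt.
- drill: Cordless drill standing on its battery, dark green and black, 200 mm high; origin at the centre of its foot. Leave alone.
- bin: Blue open bin with boxes, 150 by 190 mm, 97 mm high; origin at the centre of its underside. Leave alone.
- screwdriver: Orange-handled screwdriver lying on the bench, 200 mm long. Leave alone.
- jar: Clear jar with a black lid, 84 mm across, 85 mm high; origin at the centre of its underside. Leave alone.
There are look-alikes about, which are no part of the job. What is meant by the plate is not turquoise or yellow, and is the smaller of those in its own colour.

How it is judged:
By the outcome, as a careful person would: the job done as asked, in the order asked, and still so for the second after the job is handed in, with the robot touching nothing.
It also fails if it takes over 67 s, if anything falls off the work surface, if the arm or the gripper's body presses on something with over 40 N, if the wrist force passes 120 N, or if a joint passes its speed limit or range.

## Working session

There is one attempt and no reset: what is moved stays moved. The work goes in short steps, Python scripts to look and compute and a tool call to move; the robot and the scene stay as the last step left them, time stands still between calls to the robot, and variables do not carry over. Pictures are saved under pics/ and viewed, at most 14 in all, crops included, and the job is handed in when it is done.

Besides the shell and the picture viewer there is one more tool, called after "Request:" by a JSON object that holds its "op" and its "data", one argument or row to a line. arm_command: Moves the arm, as the interface text tells. Its arguments: {"type":"object","properties":{"rows":{"type":"array","items":{"type":"array","items":{"type":"array","items":{"type":"number","minimum":-1,"maximum":1}}}}},"required":["rows"]}

```bash
ls; mkdir -p pics; python3 - <<'E'
from cell import *
import cv2,numpy as np
for n in ["scene","top"]:
    p,d=read_camera(n); cv2.imwrite(f"pics/{n}0.png",p[:,:,::-1]); np.savez(f"{n}0.npz",p=p,d=d)
    print(n,get_calibration(n))
print(get_calibration("wrist")); print(state())
E
```

```text
pics
scene {'camera_matrix': array([[467.19228879,   0.        , 319.38182117],
       [  0.        , 467.19228879, 242.63230965],
       [  0.        ,   0.        ,   1.        ]]), 'D': array([-0.10419215,  0.        ,  0.        ,  0.        ,  0.        ]), 'position': array([1291.54193014, -810.16344212,  847.49455795]), 'orientation': array([0.97601987, 0.0227938 , 0.72865307])}
top {'camera_matrix': array([[622.2461649 ,   0.        , 320.38031079],
       [  0.        , 622.2461649 , 241.14025956],
       [  0.        ,   0.        ,   1.        ]]), 'D': array([-0.02985144,  0.        ,  0.        ,  0.        ,  0.        ]), 'position': array([ 321.75944305,    4.40859281, 1736.84949063]), 'orientation': array([ 0.15097104,  0.01097697, -1.5762645 ])}
{'camera_matrix': array([[356.52647992,   0.        , 313.0160264 ],
       [  0.        , 356.52647992, 240.56899781],
       [  0.        ,   0.        ,   1.        ]]), 'D': array([-0.01280421,  0.        ,  0.        ,  0.        ,  0.        ]), 'hand_eye': array([[ 1.37158639e-03,  9.69678364e-01,  2.44380827e-01,
   
[... 249 characters left out ...]
0,
         1.00000000e+00]])}
{'t': 0.1, 'joints': array([-1.35760070e+00,  4.91496196e-01,  1.55942547e+00, -5.61513447e-06,
        1.09167776e+00, -1.05590026e-01]), 'qvel': array([-0.00151896, -0.00101601, -0.00262477,  0.00122254,  0.0018919 ,
       -0.00032305]), 'tau': array([ 3.92100847e-03, -6.13622046e+01, -2.58606023e+01,  6.93714945e-02,
        4.70146572e-02, -6.10221377e-05]), 'eef_pos': array([ 195.90276746, -593.46520385,  404.20927111]), 'tcp_rot': array([-3.14059096e+00, -1.01155101e-04,  3.18788190e-01]), 'ft_force': array([-0.53799982,  1.20936953,  1.03224777]), 'moment': array([ 0.01018711, -0.01824487, -0.03511542]), 'grip_force': 0.0, 'opening': 1.0027123210391076}
```

View pics/scene0.png

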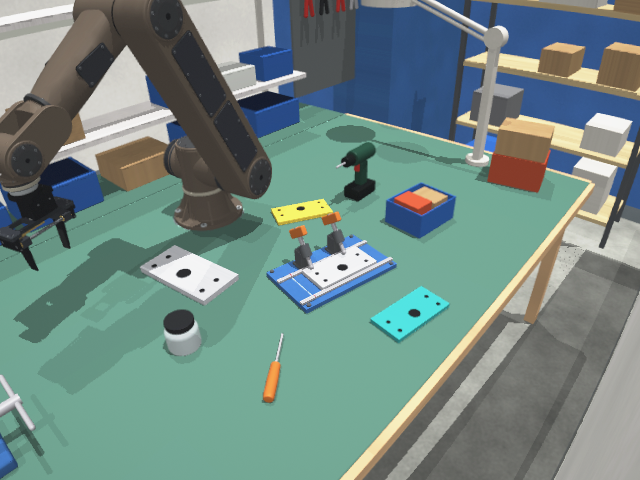

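View pics/top0.png

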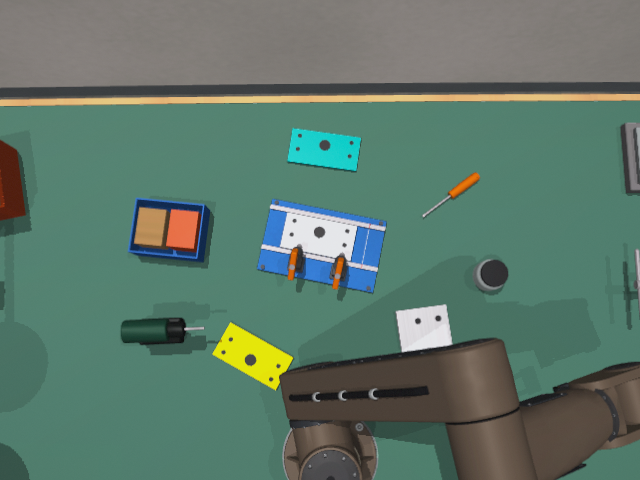

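Scene: jig at about (322,246) in the top view, +y end to the left and scribed line at about (367,245), knobs at about (294,264) and (339,272). The scene view shows the knobs at about (298,232) and (332,218). Next I get a coarse jig pose and triangulate the knobs.

```bash
cat > h.py <<'E'
from cell import *
import cv2, numpy as np
from scipy.spatial.transform import Rotation as R
def cam(n,st=None):
    c=get_calibration(n)
    if n=="wrist":
        T=c["hand_eye"]; st=st or state(); Rt=R.from_euler("xyz",st["tcp_rot"]).as_matrix()
        return c["camera_matrix"],c["D"],Rt@T[:3,:3],Rt@T[:3,3]+st["eef_pos"]
    return c["camera_matrix"],c["D"],R.from_euler("xyz",c["orientation"]).as_matrix(),np.array(c["position"])
def rays(C,uv):
    K,D,Rc,p=C; u=cv2.undistortPoints(np.float64(uv).reshape(-1,1,2),K,D)[:,0]
    d=np.c_[u[:,0],-u[:,1],-np.ones(len(u))]@Rc.T
    return d/np.linalg.norm(d,axis=1)[:,None]
def plane(C,uv,z):
    d=rays(C,uv); return C[3]+d*((z-C[3][2])/d[:,2])[:,None]
def proj(C,P):
    K,D,Rc,p=C; q=(np.atleast_2d(P)-p)@Rc; q=q*[1,-1,-1]
    return cv2.projectPoints(q,np.zeros(3),np.zeros(3),K,D)[0][:,0]
def tri(C1,a,C2,b):
    A=np.zeros((3,3));v=np.zeros(3)
    for C,u in((C1,a),(C2,b)):
        d=rays(C,[u])[0];M=np.eye(3)-np.outer(d,d);A+=M;v+=M@C[3]
    x=np.linalg.solve(A,v); return x,[np.linalg.norm(np.cross(rays(C,[u])[0],x-C[3])) for C,u in((C1,a),(C2,b))]
def blobs(p,lo,hi,amin,roi=None):
    h=cv2.cvtColor(p,cv2.COLOR_RGB2HSV); m=cv2.inRange(h,lo,hi)
    if roi: k=np.zeros_like(m);x0,y0,x1,y1=roi;k[y0:y1,x0:x1]=1;m*=k
    c,_=cv2.findContours(m,cv2.RETR_EXTERNAL,cv2.CHAIN_APPROX_NONE)
    return sorted([k for k in c if cv2.contourArea(k)>=amin],key=cv2.contourArea,reverse=True),m
OR=((5,150,120),(18,255,255)); BL=((105,120,80),(120,255,255))
def cen(k): M=cv2.moments(k); return np.array([M["m10"]/M["m00"],M["m01"]/M["m00"]])
E
python3 - <<'E'
from h import *
t=np.load("top0.npz");s=np.load("scene0.npz");CT=cam("top");CS=cam("scene")
bt,_=blobs(t["p"],*OR,20,(260,230,370,300));bs,_=blobs(s["p"],*OR,20,(270,200,360,260))
for k in bt:print("top",cen(k),cv2.contourArea(k),cv2.minAreaRect(k))
for k in bs:print("sc",cen(k),cv2.contourArea(k))
ct=sorted([cen(k) for k in bt[:2]],key=lambda c:c[0]);cs=sorted([cen(k) for k in bs[:2]],key=lambda c:-c[0])
for a,b in zip(ct,cs):print(tri(CT,a,CS,b))
_,m=blobs(t["p"],*BL,50,(245,190,400,305))
pts=np.argwhere(m)[:,::-1]
w=plane(CT,pts,16)[:,:2].astype(np.float32);r=cv2.minAreaRect(w);print(r,cv2.boxPoints(r))
E
```

```text
top [339.20945946 265.5045045 ] 74.0 ((339.1730651855469, 265.6346435546875), (5.687368392944336, 16.081523895263672), 11.309932708740234)
top [293.34259259 256.25925926] 72.0 ((293.2745361328125, 255.96530151367188), (5.854201793670654, 15.9660062789917), 8.746162414550781)
top [290.74531835 274.32209738] 44.5 ((290.7900085449219, 273.969970703125), (5.515432834625244, 10.74802303314209), 8.130102157592773)
top [335.35714286 283.4047619 ] 42.0 ((335.51177978515625, 282.9470520019531), (5.531727313995361, 10.954989433288574), 12.528807640075684)
sc [330.97149938 217.99504337] 134.5
sc [297.89247312 231.55241935] 124.0
(array([522.2337259,  87.0413281, 136.1761509]), [np.float64(5.5648273624492095), np.float64(5.564827362449357)])
(array([498.42768213, -30.76018212, 136.72254456]), [np.float64(4.153311642882318), np.float64(4.153311642882368)])
((573.2695922851562, 18.660736083984375), (328.12286376953125, 204.33859252929688), 78.17108917236328) [[ 439.639   -120.97302]
 [ 639.6383  -162.86038]
 [ 706.90015  158.2945 ]
 [ 506.90088  200.18185]]
```

```bash
cat >> h.py <<'E'
def rel(pos,Rm):
    st=state(); R0=R.from_euler("xyz",st["tcp_rot"])
    s=R0.inv().apply(np.array(pos)-st["eef_pos"])/150; v=(R0.inv()*R.from_matrix(Rm)).as_rotvec()/(2*np.pi)
    print("row",np.round(s,4),np.round(v,4),"mm",np.linalg.norm(s)*150,"deg",np.linalg.norm(v)*360)
E
python3 - <<'E'
from h import *
rel([522,-22,450],R.from_euler("xyz",[np.pi,0,2.935]).as_matrix())
E
```

```text
row [ 3.2585 -2.9368 -0.302 ] [-0.000e+00 -2.000e-04 -4.164e-01] mm 659.5518744805004 deg 149.8978960116736
```

Request:
{"op": "arm_command", "data": {
  "rows": [
    [[1,-1,-0.3,0,0,-0.2,1],[1,-1,-0.3,0,0,-0.2,1],[1,-1,-0.3,0,0,-0.2,1],[1,-1,-0.3,0,0,-0.2,1],[1,-1,-0.3,0,0,-0.2,1],[1,-1,-0.3,0,0,-0.2,1],[1,-1,-0.3,0,0,-0.2,1],[1,-1,-0.3,0,0,-0.2,1],[1,-1,-0.3,0,0,-0.2,1],[1,-1,-0.3,0,0,-0.2,1]]
  ]
}}

```text
t: 0.93
eef_pos: [291.4, -403.8, 449.7]
tcp_rot: [-3.141, -0.0, 1.575]
ft_force: [-0.3, 0.3, -1.0]
opening: 1.002
grip_force: 0.0
```

Request:
{"op": "arm_command", "data": {
  "rows": [
    [[1,1,0,0,0,-0.1,1],[1,1,0,0,0,-0.1,1],[1,1,0,0,0,-0.1,1],[1,1,0,0,0,-0.1,1],[1,1,0,0,0,-0.1,1],[1,1,0,0,0,-0.1,1]]
  ]
}}

```text
t: 1.43
eef_pos: [444.6, -250.4, 449.6]
tcp_rot: [3.141, -0.0, 2.209]
ft_force: [0.4, -0.5, 0.1]
opening: 1.003
grip_force: 0.0
```

```bash
python3 - <<'E'
from h import *
st=state();print(st["t"],st["eef_pos"],st["tcp_rot"],st["joints"])
rel([522,-22,450],R.from_euler("xyz",[np.pi,0,2.935]).as_matrix())
E
```

```text
1.4333 [ 444.634336   -250.44428163  449.58853665] [ 3.14059047e+00 -2.56516733e-04  2.20873260e+00] [-6.42630251e-01  2.80082763e-01  1.77437006e+00  1.16762937e-03
  1.08709910e+00 -1.28110939e+00]
row [ 9.1630e-01  1.3213e+00 -1.2000e-03] [ 0.0002  0.     -0.1156] mm 241.18956253813585 deg 41.612104468447974
```

Request:
{"op": "arm_command", "data": {
  "rows": [
    [[0.92,1,0,0,0,-0.1156,1],[0.92,1,0,0,0,-0.1156,1],[0.92,1,0,0,0,-0.1156,1],[0.92,1,0,0,0,-0.1156,1],[0.92,1,0,0,0,-0.1156,1],[0.92,1,0,0,0,-0.1156,1],[0.92,1,0,0,0,-0.1156,1]]
  ]
}}

```text
t: 2.02
eef_pos: [482.4, -53.0, 449.6]
tcp_rot: [-3.141, -0.0, 2.931]
ft_force: [-1.2, -0.3, 1.0]
opening: 0.999
grip_force: 0.0
```

```bash
cat >> h.py <<'E'
def snap(name):
    st=state(); p,d=read_camera("wrist"); cv2.imwrite(f"pics/{name}.png",p[:,:,::-1]); np.savez(name+".npz",p=p,d=d,st=np.r_[st["eef_pos"],st["tcp_rot"]]); return p,d,cam("wrist",st)
def load(name):
    z=np.load(name+".npz"); return z["p"],z["d"],cam("wrist",{"eef_pos":z["st"][:3],"tcp_rot":z["st"][3:]})
E
python3 - <<'E'
from h import *
snap("w1")
rel([522,-22,450],R.from_euler("xyz",[np.pi,0,2.935]).as_matrix())
rel([545,80,450],R.from_euler("xyz",[np.pi,0,2.935]).as_matrix())
E
```

```text
row [-0.2121  0.2662 -0.003 ] [-0.     -0.0001 -0.0019] mm 51.06460559483586 deg 0.6771158898747529
row [-0.2145  0.9633 -0.0031] [-0.     -0.0001 -0.0019] mm 148.0360807430255 deg 0.6771158898747529
```

View pics/w1.png

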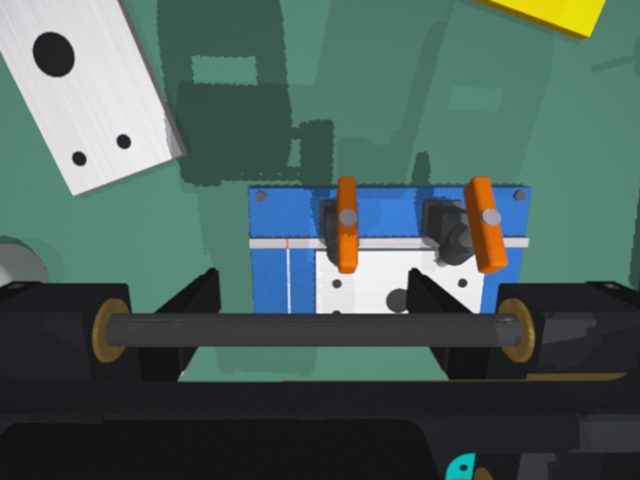

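Wrist view: line at column 288, plate's leading edge at column 315, knob bars at (347,225) and (485,225), gripper covering rows below about 310. I'll move toward +x and look again.

Request:
{"op": "arm_command", "data": {
  "rows": [
    [[-0.55,0.6,0,0,0,-0.0019,1],[-0.55,0.6,0,0,0,-0.0019,1],[-0.55,0.6,0,0,0,-0.0019,1],[-0.55,0.6,0,0,0,-0.0019,1],[-0.55,0.6,0,0,0,-0.0019,1]]
  ]
}}

```text
t: 2.48
eef_pos: [583.2, 14.9, 448.6]
tcp_rot: [-3.141, -0.001, 2.932]
ft_force: [-0.6, 0.2, -0.2]
opening: 1.002
grip_force: 0.0
```

```bash
python3 - <<'E'
from h import *
snap("w2")
for n in("w1","w2"):
    p,d,C=load(n)
    b,_=blobs(p,*OR,300)
    for k in b: print(n,cen(k),cv2.contourArea(k),np.int32(cv2.boxPoints(cv2.minAreaRect(k))).tolist())
    # grey discs: bright-grey low sat inside the orange hulls
    h=cv2.cvtColor(p,cv2.COLOR_RGB2HSV)
    for k in b[:2]:
        m=np.zeros(h.shape[:2],np.uint8);cv2.fillPoly(m,[cv2.convexHull(k)],255)
        g=cv2.bitwise_and(m,cv2.inRange(h,(0,0,90),(180,90,255)));M=cv2.moments(g,True);print("disc",M["m10"]/M["m00"],M["m01"]/M["m00"],M["m00"],d[int(M["m01"]/M["m00"]),int(M["m10"]/M["m00"])])
E
```

```text
w1 [493.28018129 248.38174701] 809.0 [[478, 271], [480, 219], [507, 221], [505, 272]]
w1 [347.50810697 248.10107391] 791.5 [[339, 272], [339, 222], [357, 222], [357, 272]]
w1 [482.9816092 193.063711 ] 507.5 [[471, 177], [488, 174], [495, 209], [478, 212]]
w1 [346.59592823 193.30400276] 483.0 [[339, 177], [355, 177], [355, 212], [339, 212]]
disc 488.93939393939394 222.6060606060606 33.0 295.319
disc 347.9756097560976 224.09756097560975 41.0 294.2907
w2 [393.50926862 145.24519717] 989.0 [[382, 174], [382, 114], [405, 114], [405, 174]]
w2 [236.17209302 144.87054264] 860.0 [[224, 173], [227, 116], [247, 118], [243, 174]]
w2 [387.91509746  88.16187645] 504.5 [[376, 73], [394, 71], [399, 104], [381, 107]]
w2 [241.8707483  88.2792696] 465.5 [[230, 103], [235, 71], [253, 74], [248, 105]]
disc 390.92105263157896 116.23684210526316 38.0 274.21002
disc 237.5 118.0 10.0 274.9073
```

View pics/w2.png

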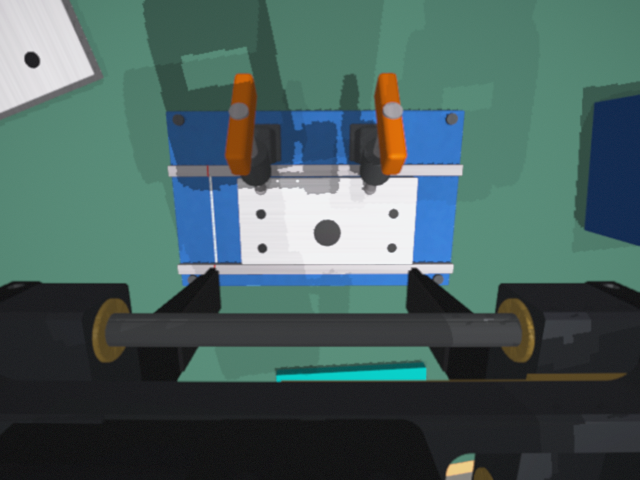

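View w2: the whole jig is clear. The line runs from (208,168) to (216,265), the plate spans about x 240–416 and y 178–265, and the discs are at (238,111) and (392,111).

```bash
python3 - <<'E'
from h import *
ds={"w1":[(491,217),(348,217)],"w2":[(392,111),(238,111)]}; C={};out={}
for n in ds:
    p,d,C[n]=load(n);h=cv2.cvtColor(p,cv2.COLOR_RGB2HSV)
    for i,c in enumerate(ds[n]):
        m=np.zeros(h.shape[:2],np.uint8);cv2.circle(m,c,13,255,-1)
        g=cv2.bitwise_and(m,cv2.inRange(h,(0,0,110),(180,110,255)))
        k=max(cv2.findContours(g,cv2.RETR_EXTERNAL,cv2.CHAIN_APPROX_NONE)[0],key=cv2.contourArea)
        out[n,i]=cen(k);print(n,i,cen(k),cv2.contourArea(k))
X=[]
for i in(0,1):
    x,e=tri(C["w1"],out["w1",i],C["w2"],out["w2",i]);X.append(x);print("cap",x,e)
p,d,Cw=load("w2");h=cv2.cvtColor(p,cv2.COLOR_RGB2HSV)
_,m=blobs(p,*BL,50,(150,100,480,295));m=cv2.morphologyEx(m,cv2.MORPH_OPEN,np.ones((3,3)))
# sides of bed by line fits to extreme blue pixels
def side(pts): 
    w=plane(Cw,pts,16)[:,:2].astype(np.float32);v=cv2.fitLine(w,cv2.DIST_HUBER,0,.01,.01).ravel();return v
L=[(np.where(m[r])[0][0]-.5,r) for r in range(125,260)if m[r].any()]
Rr=[(np.where(m[r])[0][-1]+.5,r) for r in range(125,260)if m[r].any()]
B=[(c,np.where(m[:,c])[0][-1]+.5) for c in range(225,405)]
T=[(c,np.where(m[:,c])[0][0]-.5) for c in list(range(185,220))+list(range(270,365))+list(range(412,440))]
for n,q in zip("LRBT",(L,Rr,B,T)):v=side(q);print(n,v,np.degrees(np.arctan2(v[1],v[0]))%180)
w=plane(Cw,np.argwhere(m)[:,::-1],16)[:,:2].astype(np.float32);r=cv2.minAreaRect(w);print(r)
E
```

```text
w1 0 [491.23653566 216.65720524] 229.0
w1 1 [348.29905179 216.92997812] 228.5
w2 0 [393.18215613 109.87236679] 269.0
w2 1 [234.66666667 103.83333333] 3.0
cap [497.94355121  96.89708195 135.66788501] [np.float64(0.08034980292715987), np.float64(0.08034980292706585)]
cap [470.52897499 -20.71491625 148.43072665] [np.float64(0.6323957526467989), np.float64(0.6323957526469498)]
L [ 9.7902966e-01 -2.0371766e-01  5.3029071e+02 -1.3867000e+02] 168.24556
R [ 9.7896183e-01 -2.0404361e-01  5.9802332e+02  1.8137585e+02] 168.22649
B [2.0657028e-01 9.7843176e-01 6.7243408e+02 2.1310916e+00] 78.07856
T [2.0202991e-01 9.7937936e-01 4.6554913e+02 1.1559165e+00] 78.34431
((572.7130126953125, 19.639572143554688), (327.5002746582031, 202.8574676513672), 78.36952209472656)
```

```bash
cat >> h.py <<'E'
YJ=-0.2054; OJ=np.array([592.3,15.5,0]); RJ=R.from_euler("z",YJ).as_matrix()
def j2w(P): return OJ+np.atleast_2d(P)@RJ.T
def w2j(P): return (np.atleast_2d(P)-OJ)@RJ
def white(p): return cv2.inRange(cv2.cvtColor(p,cv2.COLOR_RGB2HSV),(0,0,120),(180,60,255))
def gapscan(p,C,xs=(-25,-10,0,10,25)):
    # sample along the jig y on the bed plane at several jig x: the line's centre (z16) and plate's edge (z30 top)
    g=cv2.cvtColor(p,cv2.COLOR_RGB2GRAY).astype(np.float32); sat=cv2.cvtColor(p,cv2.COLOR_RGB2HSV)[:,:,1].astype(np.float32)
    res=[]
    for x in xs:
        def prof(z,ys):
            u=proj(C,j2w(np.c_[np.full(len(ys),x),ys,np.full(len(ys),z)])).astype(np.float32)
            return cv2.remap(sat,u[:,:1].copy(),u[:,1:].copy(),cv2.INTER_LINEAR).ravel()
        ys=np.arange(-135,-105,.25);s=prof(16,ys);w=np.clip(np.median(s)-s-30,0,None);ln=(w*ys).sum()/max(w.sum(),1e-6)
        ys=np.arange(ln+4,0,.25);s=prof(30,ys);b=s<(s[:8].mean()+s[-40:].mean())/2;e=ys[np.argmax(b)]
        res.append((x,ln,e,e-ln))
    return np.round(res,2)
E
python3 - <<'E'
from h import *
for n in("w1","w2"):
    p,d,C=load(n); print(proj(C,j2w([[-109,60.4,135.7],[-109,-60,135.7]])).round(1).tolist())
print(gapscan(p,C))
E
```

```text
[[491.3, 216.6], [347.7, 217.0]]
[[393.1, 109.9], [238.2, 110.4]]
[[ -25.   -120.09 -115.84    4.25]
 [ -10.   -120.07 -115.82    4.25]
 [   0.   -120.31  -85.81   34.5 ]
 [  10.   -120.2  -115.95    4.25]
 [  25.   -120.12 -115.62    4.5 ]]
```

```bash
sed -i 's/ln+4,0/ln+12,0/' h.py; cat >> h.py <<'E'
S=np.array([-np.sin(np.radians(35)),0,np.cos(np.radians(35))])
RG=RJ@np.array([[-S[2],0,-S[0]],[0,1,0],[S[0],0,-S[2]]])
GA=np.array([-99.2,60.4,121.8]);GB=np.array([-99.2,-60,121.8])
E
python3 - <<'E'
from h import *
print(RG, np.linalg.det(RG))
for k in(255,175): print(j2w(GA+k*S)); rel(j2w(GA+k*S)[0],RG)
print(state()["joints"])
E
```

```text
[[-0.80193304  0.20395877  0.56151956]
 [ 0.16707324  0.97897948 -0.11698594]
 [-0.57357644  0.         -0.81915204]] 1.0
[[364.31685718 124.69448588 330.68377129]]
row [1.5738 0.417  0.7906] [-0.0003 -0.0975 -0.0007] mm 271.4860741060738 deg 35.08341474220243
[[409.23842206 115.33561042 265.15160775]]
row [1.2673 0.4186 1.227 ] [-0.0003 -0.0975 -0.0007] mm 271.94193533700764 deg 35.08341474220243
[-8.86604107e-02  3.88732246e-01  1.60779183e+00 -3.69151642e-04
  1.14655927e+00 -1.44948586e+00]
```

Request:
{"op": "arm_command", "data": {
  "rows": [
    [[1,0.417,0,0,-0.0975,0,1],[1,0.417,0,0,-0.0975,0,1],[1,0.417,0,0,-0.0975,0,1],[1,0.417,0,0,-0.0975,0,1],[1,0.417,0,0,-0.0975,0,1],[1,0.417,0,0,-0.0975,0,1]]
  ]
}}

```text
t: 3.03
eef_pos: [445.9, 106.9, 450.4]
tcp_rot: [3.141, 0.619, 2.935]
ft_force: [0.4, -0.6, -0.1]
opening: 1.005
grip_force: 0.0
```

```bash
python3 - <<'E'
from h import *
for k in(255,175): rel(j2w(GA+k*S)[0],RG)
print(state()["joints"])
E
```

```text
row [0.9165 0.0041 0.3271] [-0.      0.0013 -0.0002] mm 145.97255569428017 deg 0.45756968863424613
row [0.9207 0.0042 0.8604] [-0.      0.0013 -0.0002] mm 189.03026502314745 deg 0.45756968863424613
[ 0.12491586  0.15297205  1.99270259 -0.45448672  0.44327922 -0.88153408]
```

```bash
cat > kin.py <<'E'
from h import *
from scipy.optimize import least_squares
SG=-1
def fk(q,g,s4=1):
    a1,L2,L3,e3,d1,d6=g; E=R.from_euler
    B=E("z",q[0])*E("y",q[1]);F=B*E("y",q[2]); W=F*E("z",s4*q[3])*E("y",q[4])
    T=W*E("z",q[5]+np.pi/2)
    p=E("z",q[0]).apply([a1,0,d1])+B.apply([0,0,L2])+F.apply([e3,0,L3])+T.apply([0,0,d6])
    return p,T
E
python3 - <<'E'
from kin import *
D=[([-1.35760070,4.91496196e-01,1.55942547,0,1.09167776,-1.05590026e-01],[195.90276746,-593.46520385,404.20927111],[3.1406,0,.31879]),
([-6.42630251e-01,2.80082763e-01,1.77437006,1.16762937e-03,1.08709910,-1.28110939],[444.634336,-250.44428163,449.58853665],[3.14059,0,2.20873]),
([-8.86604107e-02,3.88732246e-01,1.60779183,0,1.14655927,-1.44948586],[583.2,14.9,448.6],[-3.141,-.001,2.932])]
st=state();D.append((st["joints"],st["eef_pos"],st["tcp_rot"]))
for s4 in(1,-1):
    f=lambda g:np.concatenate([fk(q,g,s4)[0]-p for q,p,_ in D]+[(g-[0,450,450,0,400,100])*1e-3])
    r=least_squares(f,[0,450,450,0,400,100]);print(s4,r.x.round(1),np.abs(r.fun[:12]).max())
    print((fk(D[3][0],r.x,s4)[1].inv()*R.from_euler("xyz",D[3][2])).magnitude())
    if abs(r.fun[:12]).max()<3: np.savez("g.npz",g=r.x,s4=s4)
E
cat >> kin.py <<'E'
def ik(pos,T,q0,g,s4):
    lo=np.array([-3.1,-.84,.05,-1.13,.06,-2.69]);hi=np.array([3.1,2.19,2.79,4.28,2.93,2.69])
    def f(q): p,t=fk(q,g,s4); return np.r_[(p-pos)/100,(t.inv()*T).as_rotvec()]
    r=least_squares(f,np.clip(q0,lo+.01,hi-.01),bounds=(lo,hi)); return r.x,np.abs(r.fun).max()
E
python3 - <<'E'
from kin import *
z=np.load("g.npz");g,s4=z["g"],z["s4"];q=state()["joints"]
for nm,G in(("A",GA),("B",GB)):
  for k in(255,215,175):
    for a in (0,60,-60):
      T=R.from_matrix(RG)*R.from_euler("z",a,degrees=True)
      for q0 in(q,np.r_[q[:3],2.6,.3,2],np.r_[q[:3],0.3,.3,-2]):
        x,e=ik(j2w(G+k*S)[0],T,q0,g,s4);print(nm,k,a,x.round(2),round(e,4))
E
```

```text
1 [ 320.6  508.3  -71.6 -279.4 -396.3  -81.2] 65.874502684958
1.6103055965204637e-16
-1 [-166.7  626.4  671.7  228.3  528.7  169.3] 66.95073879884467
0.9089734475027085Traceback (most recent call last):
  File "<stdin>", line 2, in <module>
    fid = stack.enter_context(open(os.fspath(file), "rb"))
                              ~~~~^^^^^^^^^^^^^^^^^^^^^^^
FileNotFoundError: [Errno 2] No such file or directory: 'g.npz'
```

```bash
sed -i 's/a1,L2,L3,e3,d1,d6=g/a1,L2,L3,e3,d1,d6,b=g/; s/\[a1,0,d1\]/[a1,b,d1]/' kin.py
python3 - <<'E'
from kin import *
D=[([-1.35760070,4.91496196e-01,1.55942547,0,1.09167776,-1.05590026e-01],[195.90276746,-593.46520385,404.20927111]),
([-6.42630251e-01,2.80082763e-01,1.77437006,1.16762937e-03,1.08709910,-1.28110939],[444.634336,-250.44428163,449.58853665]),
]
st=state();D.append((st["joints"],st["eef_pos"]))
g0=[0,450,450,0,400,100,66]
f=lambda g:np.concatenate([fk(q,g)[0]-p for q,p in D]+[(g-g0)*1e-3])
r=least_squares(f,g0);print(r.x.round(1),np.abs(r.fun[:9]).max(),fk(np.array([-8.86604107e-02,3.88732246e-01,1.60779183,0,1.14655927,-1.44948586]),r.x)[0])
g,s4=r.x,1;np.savez("g.npz",g=g);q=state()["joints"]
for nm,G in(("A",GA),("B",GB)):
  for k in(255,175):
    for a in (0,70,-70):
      T=R.from_matrix(RG)*R.from_euler("z",a,degrees=True)
      for q0 in(q,np.r_[q[:3],2.6,.3,2],np.r_[q[:3],0.3,.3,-2]):
        x,e=ik(j2w(G+k*S)[0],T,q0,g,s4)
        if e<.01: print(nm,k,a,x.round(2),round(e,4))
E
```

```text
[-1.000e-01  5.868e+02  4.113e+02  4.350e+01  1.973e+02  8.180e+01
  6.590e+01] 0.007875424551826882 [582.38775107  14.39301703 448.97166137]
A 175 0 [0.16 0.45 2.28 4.04 0.26 0.99] 0.0
A 175 70 [0.16 0.45 2.28 4.04 0.26 2.21] 0.0
A 175 -70 [ 0.16  0.45  2.28  4.04  0.26 -0.23] 0.0
B 255 0 [-0.17  0.19  2.41  3.42  0.07  1.32] 0.0
B 255 70 [-0.17  0.19  2.41  3.42  0.07  2.55] 0.0
B 255 -70 [-0.17  0.19  2.41  3.42  0.07  0.1 ] 0.0
B 175 0 [-0.17  0.41  2.39  3.21  0.27  1.53] 0.0
B 175 -70 [-0.17  0.41  2.39  3.21  0.27  0.31] 0.0
```

```bash
cat >> kin.py <<'E'
g=np.load("g.npz")["g"]
def tool(tilt): t=np.radians(tilt);s,c=np.sin(t),np.cos(t); return RJ@np.array([[-c,0,s],[0,1,0],[-s,0,-c]])
def knobpose(G,tilt,a,up=3,back=0):
    # grasp point `up` mm above the bar's centre on the spindle, turned a deg about the spindle (+ = ccw seen from its top), retracted `back` along the tool
    Q=R.from_rotvec((RJ@S)*np.radians(a)); T=Q*R.from_matrix(tool(tilt)); return j2w(G+up*S)[0]-T.apply([0,0,171+back]),T
E
python3 - <<'E'
from kin import *
q0=state()["joints"]
for nm,G in(("A",GA),("B",GB)):
 for tilt in(8,15,22):
  for back in(0,80):
   q=np.array([q0[0],.4,2.1,-.3,.6,-1.2]) 
   for rng in (range(0,71,10),range(0,-71,-10)):
    x=q
    L=[]
    for a in rng:
      x,e=ik(*knobpose(G,tilt,a,3,back),x,g,1);L.append(x)
      if e>.001:L.append(np.full(6,9.99))
    print(nm,tilt,back,rng[1],L[0].round(2),L[-1].round(2),"q5min",min(l[4] for l in L).round(2))
E
```

```text
A 8 0 10 [ 0.08  0.45  2.02 -0.08  0.53 -1.23] [ 0.34  0.53  2.04 -1.02  0.72 -1.27] q5min 0.53
A 8 0 -10 [ 0.08  0.45  2.02 -0.08  0.53 -1.23] [-0.15  0.45  2.27  1.67  0.42 -2.01] q5min 0.38
A 8 80 10 [ 0.08  0.32  1.96 -0.06  0.73 -1.24] [ 0.43  0.42  1.99 -0.85  0.87 -1.41] q5min 0.73
A 8 80 -10 [ 0.08  0.32  1.96 -0.06  0.73 -1.24] [-0.24  0.27  2.29  1.25  0.48 -1.63] q5min 0.48
A 15 0 10 [ 0.1   0.44  2.09 -0.21  0.37 -1.08] [9.99 9.99 9.99 9.99 9.99 9.99] q5min 0.37
A 15 0 -10 [ 0.1   0.44  2.09 -0.21  0.37 -1.08] [-0.07  0.44  2.29  1.93  0.28 -2.2 ] q5min 0.22
A 15 80 10 [ 0.11  0.28  2.05 -0.15  0.57 -1.14] [ 0.39  0.37  2.07 -0.91  0.71 -1.38] q5min 0.57
A 15 80 -10 [ 0.11  0.28  2.05 -0.15  0.57 -1.14] [-0.13  0.24  2.31  1.28  0.31 -1.57] q5min 0.31
A 22 0 10 [ 0.12  0.43  2.16 -0.56  0.22 -0.72] [9.99 9.99 9.99 9.99 9.99 9.99] q5min 0.22
A 22 0 -10 [ 0.12  0.43  2.16 -0.56  0.22 -0.72] [ 0.01  0.43  2.29  2.51  0.17 -2.69] q5min 0.06
A 22 80 10 [ 0.14  0.26  2.14 -0.33  0.4  -0.94] [ 0.34  0.32  2.16 -1.01  0.54 -1.32] q5min 0.4
A 22 80 -10 [ 0.14  0.26  2.14 -0.33  0.
[... 505 characters left out ...]
9.99 9.99 9.99] q5min 0.31
B 15 0 -10 [-0.18  0.4   2.17 -0.02  0.31 -1.53] [-0.4   0.42  2.33  1.63  0.41 -2.19] q5min 0.3
B 15 80 10 [-0.18  0.23  2.13 -0.01  0.52 -1.53] [ 0.13  0.28  2.23 -1.08  0.53 -1.43] q5min 0.52
B 15 80 -10 [-0.18  0.23  2.13 -0.01  0.52 -1.53] [-0.5   0.23  2.33  1.16  0.5  -1.77] q5min 0.49
B 22 0 10 [-0.18  0.39  2.25 -0.08  0.12 -1.46] [9.99 9.99 9.99 9.99 9.99 9.99] q5min 0.12
B 22 0 -10 [-0.18  0.39  2.25 -0.08  0.12 -1.46] [-0.33  0.41  2.35  1.99  0.3  -2.48] q5min 0.12
B 22 80 10 [-0.18  0.2   2.23 -0.03  0.33 -1.51] [9.99 9.99 9.99 9.99 9.99 9.99] q5min 0.33
B 22 80 -10 [-0.18  0.2   2.23 -0.03  0.33 -1.51] [-0.4   0.2   2.37  1.29  0.32 -1.81] q5min 0.31
```

```bash
python3 - <<'E'
from kin import *
q0=state()["joints"]
for nm,G in(("A",GA),("B",GB)):
 for tilt in(0,4,8):
   for sg in(1,-1):
    x=np.array([q0[0],.4,2.1,-.3,.6,-1.2]);L=[]
    for a in range(0,66,5):
      x,e=ik(*knobpose(G,tilt,sg*a,3,0),x,g,1)
      if e>.001:print("fail at",a);break
      L.append(x)
    L=np.array(L);print(nm,tilt,sg,L[-1].round(2),"q5",L[:,4].min().round(2),"maxstep",np.abs(np.diff(L,axis=0)).max().round(2))
p,T=knobpose(GA,4,0,3,70); rel(p,T.as_matrix())
E
```

```text
A 0 1 [ 0.35  0.57  1.96 -0.86  0.88 -1.32] q5 0.71 maxstep 0.07
A 0 -1 [-0.21  0.48  2.22  1.37  0.56 -1.85] q5 0.55 maxstep 0.13
A 4 1 [ 0.33  0.55  1.99 -0.9   0.8  -1.3 ] q5 0.63 maxstep 0.07
A 4 -1 [-0.17  0.46  2.24  1.44  0.48 -1.89] q5 0.46 maxstep 0.15
A 8 1 [ 0.32  0.53  2.03 -0.95  0.71 -1.26] q5 0.53 maxstep 0.08
A 8 -1 [-0.14  0.45  2.25  1.52  0.4  -1.93] q5 0.38 maxstep 0.16
B 0 1 [ 0.12  0.51  2.11 -1.07  0.72 -1.31] q5 0.67 maxstep 0.09
B 0 -1 [-0.5   0.47  2.22  1.16  0.68 -1.92] q5 0.65 maxstep 0.1
B 4 1 [ 0.1   0.49  2.15 -1.12  0.64 -1.27] q5 0.58 maxstep 0.09
B 4 -1 [-0.48  0.46  2.25  1.23  0.6  -1.96] q5 0.56 maxstep 0.1
fail at 65
B 8 1 [ 0.06  0.46  2.17 -1.1   0.55 -1.25] q5 0.48 maxstep 0.09
B 8 -1 [-0.45  0.44  2.27  1.31  0.53 -2.01] q5 0.47 maxstep 0.11
row [0.0914 0.0052 0.6365] [ 0.      0.0874 -0.0002] mm 96.45334726518125 deg 31.452120274361967
```

```bash
python3 - <<'E'
from kin import *
def bar(G,a):
    Q=R.from_rotvec(S*np.radians(a)); b=Q.apply([S[2],0,-S[0]]); return j2w(np.array([G+t*b+h*S for t in np.linspace(-42,42,15) for h in(-14,0,18)]))
for nm,G,O in(("A",GA,GB),("B",GB,GA)):
  for tilt in(0,4):
   for a in(65,-65,0):
    p,T=knobpose(G,tilt,a,3)
    for ao in(0,60,-60):
      q=T.inv().apply(bar(O,ao)-p)
      d=np.c_[np.abs(q[:,0])-37.5,np.abs(q[:,1])-90,q[:,2]-112]   # body box z<112 ahead of TCP
      db=np.linalg.norm(np.clip(d,0,None),axis=1).min()
      f=np.c_[np.abs(q[:,0])-12,np.abs(q[:,1])-60,q[:,2]-190]; df=np.linalg.norm(np.clip(f,0,None),axis=1).min()
      print(nm,tilt,a,"other",ao,"body",round(db),"fingers",round(df))
E
```

```text
A 0 65 other 0 body 109 fingers 77
A 0 65 other 60 body 89 fingers 47
A 0 65 other -60 body 104 fingers 65
A 0 -65 other 0 body 29 fingers 61
A 0 -65 other 60 body 24 fingers 49
A 0 -65 other -60 body 12 fingers 35
A 0 0 other 0 body 38 fingers 60
A 0 0 other 60 body 35 fingers 24
A 0 0 other -60 body 54 fingers 24
A 4 65 other 0 body 105 fingers 77
A 4 65 other 60 body 85 fingers 48
A 4 65 other -60 body 100 fingers 65
A 4 -65 other 0 body 33 fingers 65
A 4 -65 other 60 body 28 fingers 53
A 4 -65 other -60 body 17 fingers 38
A 4 0 other 0 body 39 fingers 60
A 4 0 other 60 body 35 fingers 24
A 4 0 other -60 body 53 fingers 24
B 0 65 other 0 body 29 fingers 61
B 0 65 other 60 body 12 fingers 35
B 0 65 other -60 body 24 fingers 49
B 0 -65 other 0 body 109 fingers 77
B 0 -65 other 60 body 104 fingers 65
B 0 -65 other -60 body 89 fingers 47
B 0 0 other 0 body 38 fingers 60
B 0 0 other 60 body 54 fingers 24
B 0 0 other -60 body 35 fingers 24
B 4 65 other 0 body 33 fingers 65
B 4 65 other 60 body 17 fingers 38
B 4 65 other -60 body 28 fingers 53
B 4 -65 other 0 body 105 fingers 77
B 4 -65 other 60 body 100 fingers 65
B 4 -65 other -60 body 85 fingers 48
B 4 0 other 0 body 39 fingers 60
B 4 0 other 60 body 53 fingers 24
B 4 0 other -60 body 35 fingers 24
```

Request:
{"op": "arm_command", "data": {
  "rows": [
    [[0.0914,0.005,0.6365,0,0.0874,0,1],[0.0914,0.005,0.6365,0,0.0874,0,1],[0.0914,0.005,0.6365,0,0.0874,0,1],[0.0914,0.005,0.6365,0,0.0874,0,1],[0.0914,0.005,0.6365,0,0.0874,0,1],[0.0914,0.005,0.6365,0,0.0874,0,1],[0.0914,0.005,0.6365,0,0.0874,0,1]]
  ]
}}

```text
t: 3.62
eef_pos: [491.7, 97.9, 363.6]
tcp_rot: [3.14, 0.063, 2.933]
ft_force: [0.4, -0.1, -0.5]
opening: 1.001
grip_force: 0.0
```

```bash
python3 - <<'E'
from kin import *
st=state();print(st["joints"].round(2));snap("w3")
for b in(70,0):
    p,T=knobpose(GA,4,0,3,b); rel(p,T.as_matrix())
print(proj(load("w3")[2],j2w([GA-42*np.array([S[2],0,-S[0]]),GA,GA+42*np.array([S[2],0,-S[0]])])))
E
```

```text
[ 0.07  0.36  1.92 -0.02  0.8  -1.28]
row [ 0.0136 -0.0001 -0.0068] [ 0.0002 -0.001  -0.0004] mm 2.2822655864603667 deg 0.3785797128598508
row [ 0.0108 -0.0006  0.4599] [ 0.0002 -0.001  -0.0004] mm 69.00127244203435 deg 0.3785797128598508
[[311.89227266 201.87094921]
 [311.95901678 261.26422785]
 [312.03417044 327.3369159 ]]
```

View pics/w3.png

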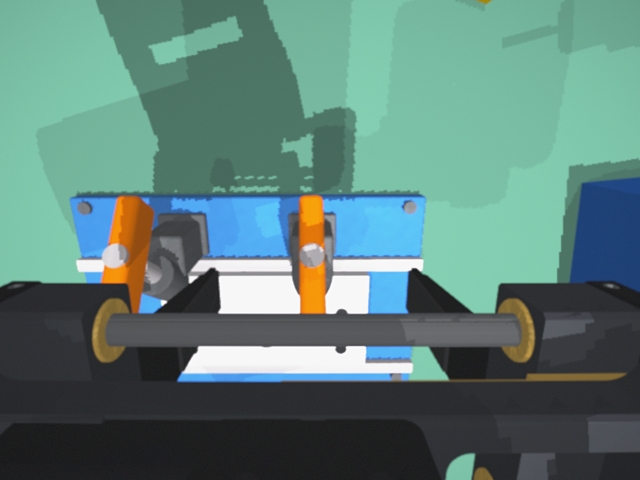

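Knob A's bar is upright and centred at column 312, as predicted. Descend, then close.

Request:
{"op": "arm_command", "data": {
  "rows": [
    [[0.011,0,0.46,0,-0.001,0,1],[0.011,0,0.46,0,-0.001,0,1],[0.011,0,0.46,0,-0.001,0,1],[0.011,0,0.46,0,-0.001,0,1]]
  ]
}}

```text
t: 4.0
eef_pos: [493.9, 98.3, 294.7]
tcp_rot: [-3.141, 0.068, 2.935]
ft_force: [-0.1, 0.1, 1.6]
opening: 0.997
grip_force: 0.0
```

Request:
{"op": "arm_command", "data": {
  "rows": [
    [[0,0,0,0,0,0,-1],[0,0,0,0,0,0,-1],[0,0,0,0,0,0,-1],[0,0,0,0,0,0,-1],[0,0,0,0,0,0,-1],[0,0,0,0,0,0,-1],[0,0,0,0,0,0,-1],[0,0,0,0,0,0,-1]]
  ]
}}

```text
t: 4.67
eef_pos: [493.9, 98.6, 294.8]
tcp_rot: [-3.142, 0.07, 2.935]
ft_force: [-0.3, -0.3, 0.0]
opening: 0.499
grip_force: 0.0
```

```bash
cat >> kin.py <<'E'
def plan(G,tilt,a0,angs,up=3):
    # rows relative to the present pose: turn about the spindle through the bar's centre from where the tool stands now
    st=state();p0=st["eef_pos"];R0=R.from_euler("xyz",st["tcp_rot"]);c=j2w(G)[0];ax=RJ@S
    for a in angs:
        Q=R.from_rotvec(ax*np.radians(a-a0));p=c+Q.apply(p0-c)
        s=R0.inv().apply(p-p0)/150;v=(R0.inv()*Q*R0).as_rotvec()/(2*np.pi);print(a,np.r_[s,v].round(4).tolist())
def mom(G):
    st=state();c=j2w(G)[0];m=np.array(st["moment"]);f=np.array(st["ft_force"])
    print("t",st["t"],"grip",st["grip_force"],"op",round(st["opening"]*95,1),"F",f.round(1),"M",m.round(2),"about spindle (TCP-ref)",((m+np.cross((st["eef_pos"]-c)/1000,f))@(RJ@S)).round(3),"raw",(m@(RJ@S)).round(3))
E
python3 - <<'E'
from kin import *
mom(GA);plan(GA,4,0,[4,6,-4,-6])
E
```

```text
t 4.6667 grip 0.0 op 47.4 F [-0.3 -0.3  0. ] M [ 0.14 -0.12 -0.02] about spindle (TCP-ref) -0.143 raw -0.111
4 [0.0016, 0.0408, 0.0009, 0.0057, -0.0, -0.0095]
6 [0.0033, 0.0611, 0.002, 0.0086, -0.0, -0.0143]
-4 [0.0008, -0.0408, 0.0005, -0.0057, 0.0, 0.0095]
-6 [0.0022, -0.0611, 0.0013, -0.0086, 0.0, 0.0143]
```

Request:
{"op": "arm_command", "data": {
  "rows": [
    [[0,0,0,0,0,0,-1],[0,0,0,0,0,0,-1],[0,0,0,0,0,0,-1],[0,0,0,0,0,0,-1],[0,0,0,0,0,0,-1],[0,0,0,0,0,0,-1],[0,0,0,0,0,0,-1],[0,0,0,0,0,0,-1]]
  ]
}}

```text
t: 5.33
eef_pos: [493.7, 97.6, 294.6]
tcp_rot: [-3.139, 0.069, 2.936]
ft_force: [-1.8, -12.9, 1.1]
opening: 0.167
grip_force: 30.0
```

```bash
python3 - <<'E'
from kin import *
mom(GA)
E
```

```text
t 5.3333 grip 29.98551070690155 op 15.9 F [ -1.8 -12.9   1.1] M [-2.15  0.18 -0.18] about spindle (TCP-ref) -0.052 raw 1.085
```

Request:
{"op": "arm_command", "data": {
  "rows": [
    [[0,-0.007,0,0,0,0,-1],[0,0.013,0,0.003,0,-0.005,-1],[0.002,0.034,0.001,0.0057,0,-0.0095,-1],[0.002,0.034,0.001,0.0057,0,-0.0095,-1],[0.002,0.034,0.001,0.0057,0,-0.0095,-1]]
  ]
}}

```text
t: 5.75
eef_pos: [494.6, 103.3, 294.5]
tcp_rot: [-3.1, 0.068, 2.996]
ft_force: [-0.6, -6.8, 0.2]
opening: 0.165
grip_force: 30.0
```

```bash
python3 - <<'E'
from kin import *
mom(GA);st=state();R0=R.from_euler("xyz",st["tcp_rot"]);T0=knobpose(GA,4,0)[1]
print(np.degrees((R0*T0.inv()).as_rotvec()@(RJ@S)))
E
```

```text
t 5.75 grip 29.978516399860382 op 15.7 F [-0.6 -6.8  0.2] M [-1.02 -0.02 -0.03] about spindle (TCP-ref) -0.052 raw 0.545
4.013078136371271
```

Request:
{"op": "arm_command", "data": {
  "rows": [
    [[0.0013,0.0205,0,0.003,0,-0.0048,-1],[0.0013,0.0205,0,0.003,0,-0.0048,-1],[0.0013,0.0205,0,0.003,0,-0.0048,-1]]
  ]
}}

```text
t: 6.0
eef_pos: [494.9, 106.4, 294.4]
tcp_rot: [-3.08, 0.067, 3.025]
ft_force: [-0.2, -7.2, 0.0]
opening: 0.168
grip_force: 30.0
```

```bash
cat >> kin.py <<'E'
def ang(G,tilt):
    R0=R.from_euler("xyz",state()["tcp_rot"]);return round(np.degrees((R0*knobpose(G,tilt,0)[1].inv()).as_rotvec()@(RJ@S)),2)
E
python3 - <<'E'
from kin import *
mom(GA);print(ang(GA,4))
for i in range(4): read_camera("wrist");mom(GA)
E
```

```text
t 6.0 grip 29.977345168590546 op 15.9 F [-0.2 -7.2  0. ] M [-0.96 -0.15 -0.13] about spindle (TCP-ref) -0.206 raw 0.419
6.01
t 6.05 grip 29.977646470069885 op 15.8 F [-0.2 -6.3 -0.5] M [-0.88 -0.15 -0.1 ] about spindle (TCP-ref) -0.15 raw 0.393
t 6.1 grip 29.977633953094482 op 16.3 F [ 0.3 -7.1 -1.7] M [-0.81 -0.11 -0.1 ] about spindle (TCP-ref) -0.244 raw 0.36
t 6.15 grip 29.97766524553299 op 16.1 F [ 0.6 -5.8 -0.7] M [-0.79 -0.17 -0.13] about spindle (TCP-ref) -0.182 raw 0.313
t 6.2 grip 29.97756153345108 op 15.8 F [-0.4 -5.8 -0.5] M [-0.8  -0.17 -0.12] about spindle (TCP-ref) -0.174 raw 0.33
```

Request:
{"op": "arm_command", "data": {
  "rows": [
    [[0.0013,0.0205,0,0.003,0,-0.0048,-1],[0.0013,0.0205,0,0.003,0,-0.0048,-1],[0.0013,0.0205,0,0.003,0,-0.0048,-1]]
  ]
}}

```text
t: 6.45
eef_pos: [495.2, 109.5, 294.1]
tcp_rot: [-3.06, 0.065, 3.055]
ft_force: [1.5, -6.6, -0.1]
opening: 0.168
grip_force: 30.0
```

```bash
python3 - <<'E'
from kin import *
mom(GA);print(ang(GA,4))
for i in range(3): read_camera("wrist");mom(GA)
plan(GA,4,8,[14,20,26,32,38,44,50,56,62])
E
```

```text
t 6.45 grip 29.976274073123932 op 16.0 F [ 1.5 -6.6 -0.1] M [-0.9  -0.35 -0.09] about spindle (TCP-ref) -0.167 raw 0.388
8.01
t 6.5 grip 29.976379573345184 op 15.8 F [ 1.1 -6.2 -1.2] M [-0.77 -0.33 -0.19] about spindle (TCP-ref) -0.284 raw 0.235
t 6.55 grip 29.97632145881653 op 15.5 F [ 2.2 -6.4 -1.7] M [-0.79 -0.26 -0.13] about spindle (TCP-ref) -0.219 raw 0.305
t 6.6 grip 29.976520836353302 op 15.7 F [ 2.  -5.6 -1.3] M [-0.75 -0.27 -0.12] about spindle (TCP-ref) -0.166 raw 0.294
14 [0.0025, 0.0609, 0.0014, 0.0086, -0.0, -0.0143]
20 [0.0105, 0.1211, 0.006, 0.0172, -0.0001, -0.0286]
26 [0.0239, 0.1801, 0.0139, 0.0258, -0.0001, -0.0429]
32 [0.0424, 0.2371, 0.0249, 0.0343, -0.0001, -0.0571]
38 [0.066, 0.2915, 0.039, 0.0429, -0.0002, -0.0714]
44 [0.0943, 0.3428, 0.0558, 0.0515, -0.0002, -0.0857]
50 [0.127, 0.3904, 0.0754, 0.0601, -0.0002, -0.1]
56 [0.1638, 0.4337, 0.0974, 0.0687, -0.0003, -0.1143]
62 [0.2043, 0.4723, 0.1216, 0.0773, -0.0003, -0.1286]
```

Request:
{"op": "arm_command", "data": {
  "rows": [
    [[0.001,0.0205,0,0.003,0,-0.0048,-1],[0.001,0.0205,0,0.003,0,-0.0048,-1],[0.001,0.0205,0,0.003,0,-0.0048,-1]]
  ]
}}

```text
t: 6.85
eef_pos: [495.4, 112.5, 293.9]
tcp_rot: [-3.039, 0.062, 3.085]
ft_force: [2.3, -7.6, -2.2]
opening: 0.165
grip_force: 30.0
```

```bash
python3 - <<'E'
from kin import *
mom(GA);print(ang(GA,4))
for i in range(3): read_camera("wrist");mom(GA)
plan(GA,4,10,[16,22,28,34,40,46,52,58,63])
E
```

```text
t 6.85 grip 29.97526377439499 op 15.7 F [ 2.3 -7.6 -2.2] M [-0.78 -0.44 -0.04] about spindle (TCP-ref) -0.269 raw 0.356
10.02
t 6.9 grip 29.9754336476326 op 15.8 F [ 2.  -7.1 -2.9] M [-0.73 -0.45 -0.09] about spindle (TCP-ref) -0.303 raw 0.279
t 6.95 grip 29.97539609670639 op 15.7 F [ 2.1 -6.8 -2.6] M [-0.66 -0.45 -0.1 ] about spindle (TCP-ref) -0.319 raw 0.234
t 7.0 grip 29.97527450323105 op 16.0 F [ 1.8 -6.8 -2.1] M [-0.72 -0.48 -0.08] about spindle (TCP-ref) -0.286 raw 0.28
16 [0.0026, 0.0608, 0.0014, 0.0086, -0.0, -0.0143]
22 [0.0106, 0.121, 0.006, 0.0172, -0.0001, -0.0286]
28 [0.024, 0.1799, 0.0139, 0.0258, -0.0001, -0.0429]
34 [0.0426, 0.2369, 0.0249, 0.0343, -0.0002, -0.0571]
40 [0.0661, 0.2913, 0.0389, 0.0429, -0.0002, -0.0714]
46 [0.0944, 0.3425, 0.0557, 0.0515, -0.0003, -0.0857]
52 [0.1272, 0.39, 0.0753, 0.0601, -0.0003, -0.1]
58 [0.164, 0.4333, 0.0973, 0.0687, -0.0003, -0.1143]
63 [0.1975, 0.4657, 0.1173, 0.0758, -0.0004, -0.1262]
```

```bash
cat >> kin.py <<'E'
def barlook(n,G,angs):
    # axis of the orange top face of the knob: mid-columns of the orange run per row, against the projected bar axis for several turns
    p,d,C=load(n);c0=proj(C,j2w(G+14*S))[0]
    h=cv2.cvtColor(p,cv2.COLOR_RGB2HSV);m=cv2.inRange(h,*OR)
    l,lab,stt,cc=cv2.connectedComponentsWithStats(m); 
    for i in range(1,l):
        if stt[i,4]>150: print("blob",stt[i].tolist(),cc[i].round(1))
    for a in angs:
        b=R.from_rotvec(S*np.radians(a)).apply([S[2],0,-S[0]])
        print(a,proj(C,j2w([G+t*b+14*S for t in(-42,-20,0,20,42)])).round(1).tolist())
E
python3 - <<'E'
from kin import *
mom(GA);p,d,C=snap("w4");barlook("w4",GA,[0,5,10])
cv2.imwrite("pics/w4c.png",cv2.resize(p[100:400,180:460,::-1],None,fx=2,fy=2))
E
```

```text
t 7.0 grip 29.97527450323105 op 16.0 F [ 1.8 -6.8 -2.1] M [-0.72 -0.48 -0.08] about spindle (TCP-ref) -0.286 raw 0.28
blob [24, 177, 96, 136, 4652] [ 82.3 250.7]
blob [295, 217, 37, 83, 2540] [313.2 254.7]
blob [294, 347, 37, 35, 1001] [312.1 360.8]
0 [[329.0, 214.6], [321.0, 260.2], [313.1, 304.9], [304.6, 353.0], [294.5, 410.2]]
5 [[321.1, 213.6], [317.1, 259.7], [313.1, 304.9], [308.8, 353.6], [303.7, 411.6]]
10 [[313.2, 213.3], [313.1, 259.5], [313.1, 304.9], [313.0, 353.8], [312.9, 412.0]]
```

View pics/w4c.png

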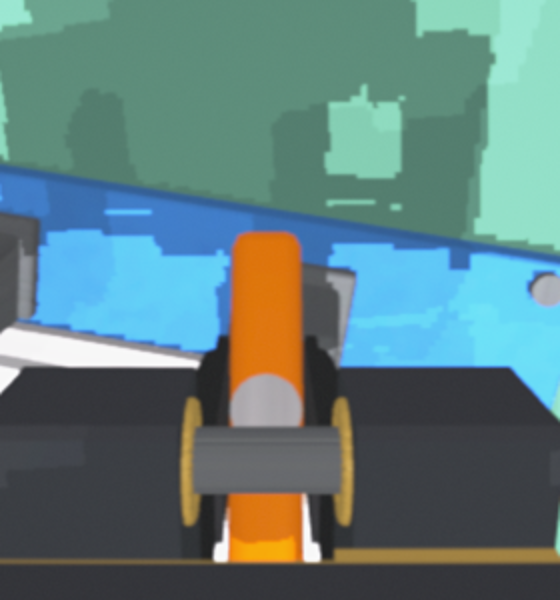

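The bar stands upright in the gripper's view (column 313), so it followed the full 10°. Torque is only about 0.25 N m against 0.87 if it were tightening, so this way loosens. I'll carry on to 63°.

Request:
{"op": "arm_command", "data": {
  "rows": [
    [[0.0026,0.0608,0.0014,0.0086,0,-0.0143,-1],[0.0106,0.121,0.006,0.0172,0,-0.0286,-1],[0.024,0.1799,0.0139,0.0258,0,-0.0429,-1],[0.0426,0.2369,0.0249,0.0343,0,-0.0571,-1]]
  ]
}}

```text
t: 7.38
eef_pos: [491.4, 147.9, 286.0]
tcp_rot: [-2.81, -0.017, -2.845]
ft_force: [3.3, -11.2, -6.8]
opening: 0.172
grip_force: 30.0
```

```bash
python3 - <<'E'
from kin import *
mom(GA);a=ang(GA,4);print(a,state()["joints"].round(2));plan(GA,4,a,[40,46,52,58,63])
E
```

```text
t 7.3833 grip 29.97235268354416 op 16.4 F [  3.3 -11.2  -6.8] M [-0.96 -0.38 -0.21] about spindle (TCP-ref) -0.459 raw 0.317
34.26 [ 0.22  0.51  1.95 -0.51  0.74 -1.27]
40 [0.0023, 0.0582, 0.0012, 0.0082, -0.0, -0.0137]
46 [0.0099, 0.1184, 0.0056, 0.0169, -0.0001, -0.0279]
52 [0.023, 0.1773, 0.0133, 0.0255, -0.0001, -0.0422]
58 [0.0412, 0.2344, 0.0241, 0.0341, -0.0002, -0.0565]
63 [0.0602, 0.28, 0.0355, 0.0413, -0.0002, -0.0683]
```

Request:
{"op": "arm_command", "data": {
  "rows": [
    [[0.0023,0.0582,0.0012,0.0082,0,-0.0137,-1],[0.0099,0.1184,0.0056,0.0169,0,-0.0279,-1],[0.023,0.1773,0.0133,0.0255,0,-0.0422,-1],[0.0412,0.2344,0.0241,0.0341,0,-0.0565,-1],[0.0602,0.28,0.0355,0.0413,0,-0.0683,-1],[0.0602,0.28,0.0355,0.0413,0,-0.0683,-1]]
  ]
}}

```text
t: 7.88
eef_pos: [471.3, 181.5, 267.1]
tcp_rot: [-2.589, -0.204, -2.455]
ft_force: [9.1, -17.7, -5.3]
opening: 0.164
grip_force: 30.0
```

Request:
{"op": "arm_command", "data": {
  "rows": [
    [[0,0,0,0,0,0,1],[0,0,0,0,0,0,1],[0,0,0,0,0,0,1],[0,0,0,0,0,0,1],[0,0,0,0,0,0,1],[0,0,0,0,0,0,1],[0,0,0,0,0,0,1],[0,0,0,0,0,0,1],[0,0,0,0,0,0,1]]
  ]
}}

```text
t: 8.63
eef_pos: [471.3, 181.8, 267.8]
tcp_rot: [-2.592, -0.2, -2.459]
ft_force: [-0.2, -0.3, 0.1]
opening: 0.74
grip_force: 0.0
```

```bash
python3 - <<'E'
from kin import *
mom(GA);print(ang(GA,4),state()["joints"].round(2))
E
```

```text
t 8.6333 grip 0.0 op 70.3 F [-0.2 -0.3  0.1] M [ 0.42 -0.02  0.02] about spindle (TCP-ref) -0.236 raw -0.224
62.77 [ 0.33  0.54  1.99 -0.88  0.79 -1.29]
```

Request:
{"op": "arm_command", "data": {
  "rows": [
    [[0,0,-0.6,0,0,0,1],[0,0,-0.6,0,0,0,1],[0,0,-0.6,0,0,0,1],[0,0,-0.6,0,0,0,1]]
  ]
}}

```text
t: 8.97
eef_pos: [453.1, 228.8, 344.9]
tcp_rot: [-2.591, -0.195, -2.457]
ft_force: [0.5, -0.3, -0.6]
opening: 0.984
grip_force: 0.0
```

```bash
python3 - <<'E'
from kin import *
p,T=knobpose(GB,2,0,3,70); rel(p,T.as_matrix()); print(p,state()["eef_pos"])
p,T=knobpose(GB,2,0,3,130); rel(p,T.as_matrix())
E
```

```text
row [ 0.9577 -1.1433  0.7641] [-0.0928  0.0057  0.1477] mm 251.36166049439055 deg 62.822299803352315
[473.02917113 -20.93964908 365.11064544] [453.06732683 228.81348087 344.92195512]
row [ 1.044  -1.3385  0.4257] [-0.0928  0.0057  0.1477] mm 262.5046262650055 deg 62.822299803352315
```

Request:
{"op": "arm_command", "data": {
  "rows": [
    [[0.1,-0.1,-0.2,0,0,0,1],[0.78,-1,0.32,-0.0928,0.0057,0.1477,1],[0.78,-1,0.32,-0.0928,0.0057,0.1477,1],[0.78,-1,0.32,-0.0928,0.0057,0.1477,1],[0.78,-1,0.32,-0.0928,0.0057,0.1477,1],[0.78,-1,0.32,-0.0928,0.0057,0.1477,1],[0.78,-1,0.32,-0.0928,0.0057,0.1477,1],[0.78,-1,0.32,-0.0928,0.0057,0.1477,1],[0.78,-1,0.32,-0.0928,0.0057,0.1477,1],[0.78,-1,0.32,-0.0928,0.0057,0.1477,1]]
  ]
}}

```text
t: 9.8
eef_pos: [466.8, 40.4, 401.5]
tcp_rot: [-3.141, 0.029, 2.926]
ft_force: [-0.7, -0.2, 0.3]
opening: 1.001
grip_force: 0.0
```

```bash
python3 - <<'E'
from kin import *
p,T=knobpose(GB,2,0,3,70); rel(p,T.as_matrix()); print(state()["joints"].round(2))
E
```

```text
row [-0.1212 -0.3904  0.2461] [-0.0001 -0.001  -0.0016] mm 71.58073529051657 deg 0.6719205258189458
[-0.05  0.27  1.94 -0.01  0.91 -1.41]
```

Request:
{"op": "arm_command", "data": {
  "rows": [
    [[-0.121,-0.39,0.1,0,-0.001,-0.0016,1],[-0.121,-0.39,0.1,0,-0.001,-0.0016,1],[-0.121,-0.39,0.246,0,-0.001,-0.0016,1],[-0.121,-0.39,0.246,0,-0.001,-0.0016,1]]
  ]
}}

```text
t: 10.13
eef_pos: [473.0, -21.4, 363.0]
tcp_rot: [-3.138, 0.031, 2.941]
ft_force: [0.3, 0.4, -0.7]
opening: 1.0
grip_force: 0.0
```

```bash
python3 - <<'E'
from kin import *
p,T=knobpose(GB,2,0,3,0); rel(p,T.as_matrix())
p,d,C=snap("w5"); barlook("w5",GB,[0]); mom(GB)
E
```

```text
row [-0.0018  0.0048  0.4527] [-0.0006 -0.0005  0.0007] mm 67.91357572919888 deg 0.39107813010559705
blob [304, 199, 24, 52, 1043] [315.9 222.8]
blob [435, 222, 142, 62, 3320] [491.3 258.3]
blob [301, 266, 27, 48, 1142] [314.2 290.5]
0 [[314.7, 196.1], [314.5, 227.6], [314.3, 258.0], [314.1, 290.3], [313.8, 328.1]]
t 10.1833 grip 0.0 op 95.1 F [-0.7  0.6 -0.6] M [ 0.19 -0.13  0.01] about spindle (TCP-ref) -0.058 raw -0.113
```

View pics/w5.png

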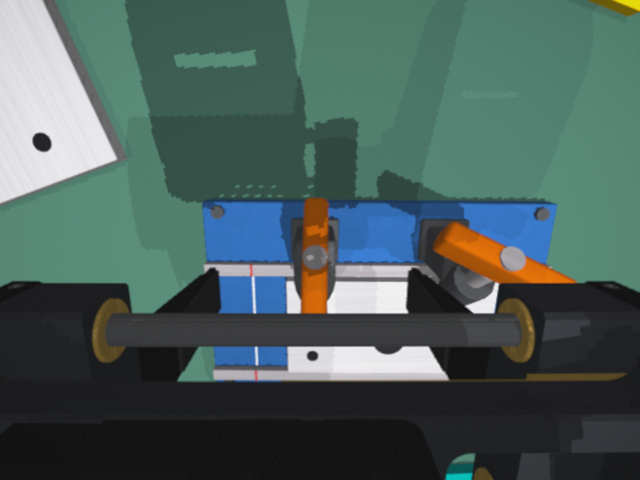

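Knob A now lies turned by about 60°. Knob B's bar is upright and centred at (314,258). Descend and grip it.

Request:
{"op": "arm_command", "data": {
  "rows": [
    [[-0.002,0,0.453,0,0,0,1],[-0.002,0,0.453,0,0,0,1],[-0.002,0,0.453,0,0,0,1],[-0.002,0,0.453,0,0,0,1]]
  ]
}}

```text
t: 10.52
eef_pos: [476.4, -20.3, 298.7]
tcp_rot: [-3.138, 0.035, 2.945]
ft_force: [0.6, 1.2, 0.6]
opening: 0.997
grip_force: 0.0
```

Request:
{"op": "arm_command", "data": {
  "rows": [
    [[0,0,0,0,0,0,-1],[0,0,0,0,0,0,-1],[0,0,0,0,0,0,-1],[0,0,0,0,0,0,-1],[0,0,0,0,0,0,-1],[0,0,0,0,0,0,-1],[0,0,0,0,0,0,-1],[0,0,0,0,0,0,-1],[0,0,0,0,0,0,-1],[0,0,0,0,0,0,-1]]
  ]
}}

```text
t: 11.35
eef_pos: [476.3, -20.6, 298.8]
tcp_rot: [-3.139, 0.037, 2.944]
ft_force: [-0.1, -0.2, -0.3]
opening: 0.354
grip_force: 0.0
```

Request:
{"op": "arm_command", "data": {
  "rows": [
    [[0,0,0,0,0,0,-1],[0,0,0,0,0,0,-1],[0,0,0,0,0,0,-1],[0,0,0,0,0,0,-1],[0,0,0,0,0,0,-1]]
  ]
}}

```text
t: 11.77
eef_pos: [476.3, -21.2, 298.9]
tcp_rot: [-3.138, 0.038, 2.944]
ft_force: [-2.3, -9.4, 1.5]
opening: 0.167
grip_force: 30.0
```

```bash
python3 - <<'E'
from kin import *
mom(GB)
for i in range(2): read_camera("wrist");mom(GB)
print(ang(GB,2));plan(GB,2,0,[-2,-4])
E
```

```text
t 11.7667 grip 29.977152049541473 op 15.9 F [-2.3 -9.4  1.5] M [-1.47  0.19 -0.22] about spindle (TCP-ref) -0.258 raw 0.67
t 11.8167 grip 29.97730940580368 op 15.6 F [-1.3 -8.1  1.2] M [-1.46  0.23 -0.21] about spindle (TCP-ref) -0.111 raw 0.675
t 11.8667 grip 29.97735768556595 op 16.1 F [-1.7 -9.2  1.9] M [-1.43  0.14 -0.21] about spindle (TCP-ref) -0.241 raw 0.653
0.5
-2 [0.0004, -0.0223, 0.0002, -0.003, -0.0, 0.0047]
-4 [0.0015, -0.0446, 0.0009, -0.006, -0.0, 0.0093]
```

Request:
{"op": "arm_command", "data": {
  "rows": [
    [[0,-0.025,0,-0.003,0,0.0047,-1],[0.0015,-0.049,0.001,-0.006,0,0.0093,-1],[0.0015,-0.049,0.001,-0.006,0,0.0093,-1],[0.0015,-0.049,0.001,-0.006,0,0.0093,-1]]
  ]
}}

```text
t: 12.2
eef_pos: [474.7, -27.8, 298.8]
tcp_rot: [3.105, 0.037, 2.886]
ft_force: [0.4, -1.6, 1.8]
opening: 0.168
grip_force: 30.0
```

```bash
python3 - <<'E'
from kin import *
mom(GB)
for i in range(3): read_camera("wrist");mom(GB)
a=ang(GB,2);print(a);plan(GB,2,a,[-6,-8])
E
```

```text
t 12.2 grip 29.98721033334732 op 15.9 F [ 0.4 -1.6  1.8] M [-0.23 -0.18  0.06] about spindle (TCP-ref) 0.023 raw 0.159
t 12.25 grip 29.986708760261536 op 16.1 F [-1.5 -3.3  1.6] M [-0.45 -0.04 -0.  ] about spindle (TCP-ref) -0.091 raw 0.246
t 12.3 grip 29.986231327056885 op 15.5 F [-0.2 -3.8  1.8] M [-0.64  0.01 -0.01] about spindle (TCP-ref) 0.008 raw 0.358
t 12.35 grip 29.986295700073242 op 15.7 F [-1.  -3.4  2.4] M [-0.72 -0.02 -0.01] about spindle (TCP-ref) 0.061 raw 0.392
-3.44
-6 [0.0007, -0.0286, 0.0004, -0.0039, -0.0, 0.006]
-8 [0.002, -0.0508, 0.0012, -0.0069, -0.0, 0.0106]
```

Request:
{"op": "arm_command", "data": {
  "rows": [
    [[0.0007,-0.0286,0.0004,-0.0039,0,0.006,-1],[0.002,-0.0508,0.0012,-0.0069,0,0.0106,-1],[0.002,-0.0508,0.0012,-0.0069,0,0.0106,-1],[0.002,-0.0508,0.0012,-0.0069,0,0.0106,-1]]
  ]
}}

```text
t: 12.68
eef_pos: [472.6, -35.0, 298.4]
tcp_rot: [3.06, 0.033, 2.82]
ft_force: [-0.6, -3.7, 2.7]
opening: 0.167
grip_force: 30.0
```

```bash
python3 - <<'E'
from kin import *
snap("w6");mom(GB)
for i in range(3): read_camera("wrist");mom(GB)
a=ang(GB,2);print(a);barlook("w6",GB,[0,-8]);plan(GB,2,a,[-11,-14,-20,-26,-32,-38,-44,-50,-56,-63])
E
```

```text
t 12.7333 grip 29.990578293800354 op 15.9 F [-1.  -4.9  2.8] M [-0.86 -0.01 -0.02] about spindle (TCP-ref) 0.013 raw 0.465
t 12.7833 grip 29.990381598472595 op 16.0 F [-1.2 -4.4  3.4] M [-0.97 -0.05 -0.  ] about spindle (TCP-ref) 0.13 raw 0.538
t 12.8333 grip 29.990349411964417 op 16.0 F [-0.3 -6.1  3.2] M [-1.04 -0.07  0.05] about spindle (TCP-ref) 0.082 raw 0.616
t 12.8833 grip 29.990268051624298 op 16.2 F [-0.8 -4.8  3.8] M [-1.    0.01 -0.02] about spindle (TCP-ref) 0.114 raw 0.542
-7.98
blob [295, 211, 37, 79, 2368] [312.8 247.2]
blob [463, 220, 177, 79, 2984] [518.4 261.4]
blob [295, 347, 36, 34, 1201] [312.8 363.6]
0 [[300.3, 208.7], [306.4, 252.6], [312.4, 296.0], [319.0, 343.0], [326.8, 399.3]]
-8 [[312.6, 207.9], [312.5, 252.3], [312.4, 296.0], [312.3, 343.5], [312.2, 400.4]]
-11 [0.001, -0.0337, 0.0005, -0.0046, -0.0, 0.007]
-14 [0.0034, -0.0671, 0.002, -0.0091, -0.0, 0.014]
-20 [0.0126, -0.1331, 0.0077, -0.0181, -0.0001, 0.0281]
-26 [0.0276, -0.1977, 0.0172, -0.0272, -0.0001, 0.0421]
-32 [0.0481, -0.26, 0.0303, -0.0362, -0.0002, 0.0561]
-38 [0.074, -0.3195, 0.0469, -0.0452, -0.0002, 0.0701]
-44 [0.105, -0.3754, 0.0667, -0.0543, -0.0002, 0.0841]
-50 [0.1407, -0.4272, 0.0896, -0.0633, -0.0003, 0.0981]
-56 [0.1808, -0.4743, 0.1153, -0.0724, -0.0003, 0.1121]
-63 [0.2325, -0.5225, 0.1486, -0.0829, -0.0004, 0.1284]
```

The bar followed 8° with torque well below 0.7 N m, so this direction loosens. Continuing in two stages.

Request:
{"op": "arm_command", "data": {
  "rows": [
    [[0.001,-0.0337,0.0005,-0.0046,0,0.007,-1],[0.0034,-0.0671,0.002,-0.0091,0,0.014,-1]]
  ]
}}

```text
t: 13.05
eef_pos: [469.0, -44.4, 297.2]
tcp_rot: [2.999, 0.023, 2.732]
ft_force: [-1.8, -4.9, 3.4]
opening: 0.162
grip_force: 30.0
```

```bash
python3 - <<'E'
from kin import *
for i in range(3): read_camera("wrist");mom(GB)
a=ang(GB,2);print(a);plan(GB,2,a,[-20,-26,-32,-38,-44,-50,-56,-63])
E
```

```text
t 13.1 grip 29.996312856674194 op 15.7 F [ 0.4 -1.1  5.7] M [-0.17 -0.24  0.05] about spindle (TCP-ref) 0.1 raw 0.107
t 13.15 grip 29.995640516281128 op 15.7 F [ 0.7 -0.2  3. ] M [-0.13 -0.43  0.1 ] about spindle (TCP-ref) 0.154 raw 0.103
t 13.2 grip 29.99350368976593 op 15.8 F [ 0.9 -3.7  3.8] M [-0.55 -0.24  0.08] about spindle (TCP-ref) 0.114 raw 0.348
-14.06
-20 [0.0033, -0.0662, 0.0019, -0.009, -0.0, 0.0139]
-26 [0.0124, -0.1323, 0.0076, -0.018, -0.0001, 0.0279]
-32 [0.0273, -0.1969, 0.017, -0.027, -0.0001, 0.0419]
-38 [0.0478, -0.2594, 0.03, -0.0361, -0.0002, 0.0559]
-44 [0.0737, -0.3189, 0.0466, -0.0451, -0.0002, 0.0699]
-50 [0.1046, -0.3749, 0.0664, -0.0542, -0.0003, 0.0839]
-56 [0.1403, -0.4268, 0.0892, -0.0632, -0.0003, 0.0979]
-63 [0.1874, -0.4813, 0.1195, -0.0738, -0.0004, 0.1142]
```

Flat torque: loosening confirmed.

Request:
{"op": "arm_command", "data": {
  "rows": [
    [[0.0033,-0.0662,0.0019,-0.009,0,0.0139,-1],[0.0124,-0.1323,0.0076,-0.018,0,0.0279,-1],[0.0273,-0.1969,0.017,-0.027,0,0.0419,-1],[0.0478,-0.2594,0.03,-0.0361,0,0.0559,-1],[0.0737,-0.3189,0.0466,-0.0451,0,0.0699,-1],[0.1046,-0.3749,0.0664,-0.0542,0,0.0839,-1],[0.1403,-0.4268,0.0892,-0.0632,0,0.0979,-1],[0.1874,-0.4813,0.1195,-0.0738,0,0.1142,-1],[0.1874,-0.4813,0.1195,-0.0738,0,0.1142,-1]]
  ]
}}

```text
t: 13.95
eef_pos: [416.2, -97.0, 268.4]
tcp_rot: [2.583, -0.233, 2.056]
ft_force: [9.5, 5.4, 5.6]
opening: 0.165
grip_force: 30.0
```

Request:
{"op": "arm_command", "data": {
  "rows": [
    [[0,0,0,0,0,0,1],[0,0,0,0,0,0,1],[0,0,0,0,0,0,1],[0,0,0,0,0,0,1],[0,0,0,0,0,0,1],[0,0,0,0,0,0,1],[0,0,0,0,0,0,1],[0,0,0,0,0,0,1],[0,0,0,0,0,0,1]]
  ]
}}

```text
t: 14.7
eef_pos: [416.2, -96.6, 268.5]
tcp_rot: [2.587, -0.23, 2.062]
ft_force: [-0.3, -0.7, -0.0]
opening: 0.743
grip_force: 0.0
```

Request:
{"op": "arm_command", "data": {
  "rows": [
    [[0,0,-0.9,0,0,0,1],[0,0,-0.9,0,0,0,1],[0,0,-0.9,0,0,0,1],[0,0,-0.9,0,0,0,1],[0,0,-0.9,0,0,0,1]]
  ]
}}

```text
t: 15.12
eef_pos: [365.2, -153.9, 382.3]
tcp_rot: [2.585, -0.225, 2.06]
ft_force: [-0.6, 0.6, -0.4]
opening: 0.996
grip_force: 0.0
```

```bash
python3 - <<'E'
from kin import *
print(ang(GB,2),state()["joints"].round(2))
# look pose: like w2, bit lower & camera above the plate
rel([583,15,450],R.from_euler("xyz",[np.pi,0,2.935]).as_matrix())
E
```

```text
-63.05 [-0.68  0.2   2.15  0.78  0.92 -1.64]
row [0.4046 1.7335 0.6413] [ 0.0981  0.006  -0.1449] mm 283.81590559462296 deg 63.03921308977731
```

Request:
{"op": "arm_command", "data": {
  "rows": [
    [[0,0.2,-0.2,0,0,0,1],[0.25,1,0.3,0.0981,0.006,-0.1449,-1],[0.25,1,0.3,0.0981,0.006,-0.1449,-1],[0.25,1,0.3,0.0981,0.006,-0.1449,-1],[0.25,1,0.3,0.0981,0.006,-0.1449,-1],[0.25,1,0.3,0.0981,0.006,-0.1449,-1],[0.25,1,0.3,0.0981,0.006,-0.1449,-1],[0.25,1,0.3,0.0981,0.006,-0.1449,-1],[0.25,1,0.3,0.0981,0.006,-0.1449,-1],[0.25,1,0.3,0.0981,0.006,-0.1449,-1]]
  ]
}}

```text
t: 15.95
eef_pos: [486.9, -56.8, 426.4]
tcp_rot: [3.141, -0.008, 2.945]
ft_force: [-0.3, 0.0, 0.1]
opening: 0.426
grip_force: 0.0
```

```bash
python3 - <<'E'
from kin import *
rel([583,15,450],R.from_euler("xyz",[np.pi,0,2.936]).as_matrix())
E
```

```text
row [-0.5335  0.5946 -0.1614] [ 0.0001 -0.0012  0.0014] mm 122.25310260522734 deg 0.680080454321626
```

Request:
{"op": "arm_command", "data": {
  "rows": [
    [[-0.533,0.595,-0.161,0,-0.0012,0.0014,-1],[-0.533,0.595,-0.161,0,-0.0012,0.0014,-1],[-0.533,0.595,-0.161,0,-0.0012,0.0014,-1],[-0.533,0.595,-0.161,0,-0.0012,0.0014,-1],[-0.533,0.595,-0.161,0,-0.0012,0.0014,-1],[-0.533,0.595,-0.161,0,-0.0012,0.0014,-1]]
  ]
}}

```text
t: 16.45
eef_pos: [582.8, 14.0, 450.3]
tcp_rot: [3.139, -0.001, 2.93]
ft_force: [-0.5, 0.2, 0.8]
opening: 0.028
grip_force: 0.0
```

```bash
cat >> kin.py <<'E'
RV=R.from_euler("xyz",[np.pi,0,YJ+np.pi]).as_matrix()
def push(y,z=212,x=15): rel(j2w([x,y,z])[0],RV)
E
python3 - <<'E'
from kin import *
p,d,C=snap("w7");print(gapscan(p,C)); 
barlook("w7",GA,[55,60,65]);barlook("w7",GB,[-55,-60,-65])
push(143,300);push(143);print(state()["opening"],w2j(state()["eef_pos"]))
E
```

```text
[[ -25.   -120.11  -86.86   33.25]
 [ -10.   -120.1   -86.85   33.25]
 [   0.   -120.31  -87.06   33.25]
 [  10.   -120.21  -86.71   33.5 ]
 [  25.   -120.13  -86.88   33.25]]
blob [341, 89, 101, 67, 3153] [388.9 123.1]
blob [189, 90, 99, 65, 1527] [236.7 116.9]
55 [[346.9, 89.0], [370.0, 101.2], [391.6, 112.6], [413.9, 124.4], [439.1, 137.8]]
60 [[344.6, 92.0], [368.9, 102.7], [391.6, 112.6], [414.9, 122.9], [441.2, 134.5]]
65 [[342.6, 95.1], [368.0, 104.2], [391.6, 112.6], [415.7, 121.3], [442.8, 131.0]]
blob [341, 89, 101, 67, 3153] [388.9 123.1]
blob [189, 90, 99, 65, 1527] [236.7 116.9]
-55 [[283.4, 89.3], [260.5, 101.7], [239.1, 113.3], [217.0, 125.3], [192.0, 139.0]]
-60 [[285.8, 92.3], [261.6, 103.2], [239.1, 113.3], [216.0, 123.8], [189.9, 135.7]]
-65 [[287.8, 95.4], [262.5, 104.7], [239.1, 113.3], [215.1, 122.2], [188.2, 132.2]]
row [-0.1542  0.9783  1.0077] [ 0.0004  0.     -0.0011] mm 211.94323712889093 deg 0.4242309585569856
row [-0.1542  0.9768  1.5944] [ 0.0004  0.     -0.0011] mm 281.42626653098847 deg 0.4242309585569856
0.011256432187672808 [[ -9.16052179  -3.97756883 450.77731664]]
```

View pics/w7.png

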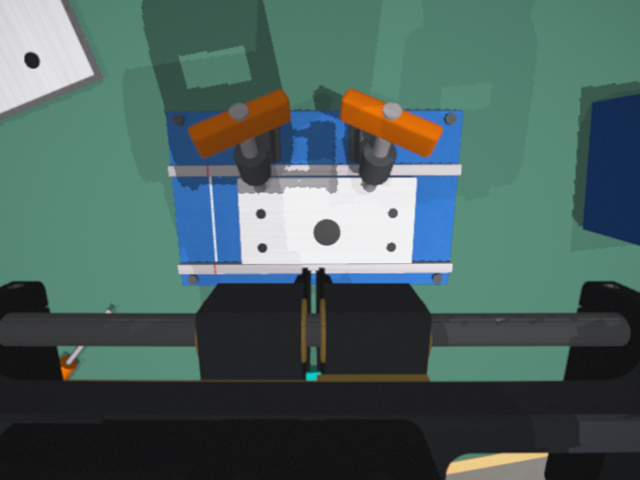

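Both bars now lie at about ±60°: blob extents (341–442) and (189–288) match the projected turn. The plate edge is about 33 mm from the line. Next, go behind the plate.

Request:
{"op": "arm_command", "data": {
  "rows": [
    [[-0.154,0.978,0,0,0,-0.0011,-1],[-0.154,0.978,0,0,0,-0.0011,-1],[-0.154,0.978,0,0,0,-0.0011,-1],[-0.154,0.978,0.5,0,0,-0.0011,-1],[-0.154,0.978,1,0,0,-0.0011,-1],[-0.154,0.978,1,0,0,-0.0011,-1],[-0.154,0.978,1,0,0,-0.0011,-1],[-0.154,0.978,1,0,0,-0.0011,-1]]
  ]
}}

```text
t: 17.17
eef_pos: [635.6, 151.5, 296.7]
tcp_rot: [-3.141, -0.007, 2.935]
ft_force: [-0.0, -0.7, 0.2]
opening: 0.004
grip_force: 0.0
```

```bash
python3 - <<'E'
from kin import *
push(143);push(130);st=state();print(w2j(st["eef_pos"]),st["opening"],st["joints"].round(2))
E
```

```text
row [-0.0059  0.007   0.5644] [-0.0001 -0.0011 -0.0002] mm 84.66906111967317 deg 0.3877490869133842
row [-0.0061 -0.0796  0.5644] [-0.0001 -0.0011 -0.0002] mm 85.50900144939621 deg 0.3877490869133842
[[ 14.66567135 141.99766992 296.66246789]] 0.0041913065900092755 [ 0.13  0.65  1.59  0.    0.91 -1.23]
```

Request:
{"op": "arm_command", "data": {
  "rows": [
    [[-0.006,0.007,0.3,0,-0.0011,0,-1],[-0.006,0.007,0.564,0,-0.0011,0,-1],[-0.006,0.007,0.564,0,-0.0011,0,-1],[-0.006,0.007,0.564,0,-0.0011,0,-1]]
  ]
}}

```text
t: 17.5
eef_pos: [638.4, 152.3, 218.4]
tcp_rot: [3.14, 0.007, 2.934]
ft_force: [-0.5, -0.3, 0.8]
opening: 0.006
grip_force: 0.0
```

Request:
{"op": "arm_command", "data": {
  "rows": [
    [[0,-0.08,0,0,0,0,-1],[0,-0.1,0,0,0,0,-1],[0,-0.12,0,0,0,0,-1],[0,-0.14,0,0,0,0,-1],[0,-0.16,0,0,0,0,-1],[0,-0.16,0,0,0,0,-1]]
  ]
}}

```text
t: 18.0
eef_pos: [633.4, 128.9, 218.9]
tcp_rot: [3.139, 0.011, 2.935]
ft_force: [0.9, -0.6, 0.6]
opening: 0.003
grip_force: 0.0
```

```bash
python3 - <<'E'
from kin import *
st=state();p,d,C=snap("w8");print(w2j(st["eef_pos"]),RJ.T@st["ft_force"],st["t"])
E
```

```text
[[ 17.15766768 119.39184589 218.88130303]] [ 1.00630153 -0.37965662  0.59282539] 18.0
```

View pics/w8.png

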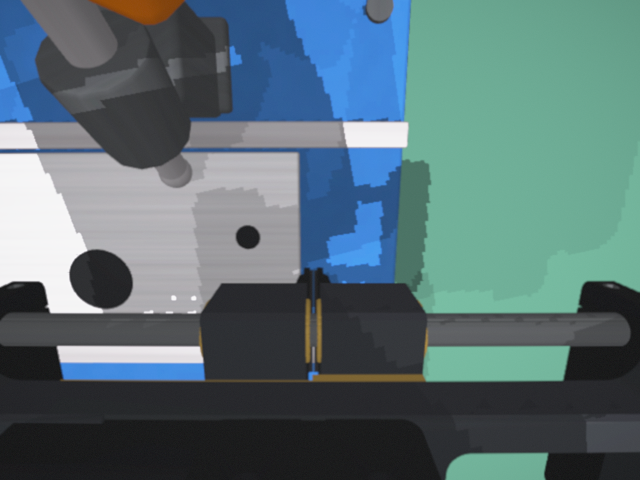

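The fingertips are near the plate's +y end (column 300), but still at about z 29. Back off, lower 8 mm, then push gently.

Request:
{"op": "arm_command", "data": {
  "rows": [
    [[0,0.07,0,0,0,0,-1],[0,0.07,0,0,0,0,-1],[0,0.07,0.053,0,-0.0015,0,-1],[0,0.07,0.053,0,-0.0015,0,-1],[0,0.07,0.053,0,-0.0015,0,-1]]
  ]
}}

```text
t: 18.47
eef_pos: [635.5, 139.9, 209.4]
tcp_rot: [3.14, 0.018, 2.935]
ft_force: [0.4, 0.3, 0.2]
opening: 0.005
grip_force: 0.0
```

Request:
{"op": "arm_command", "data": {
  "rows": [
    [[0,-0.02,0,0,0,0,-1],[0,-0.04,0,0,0,0,-1],[0,-0.06,0,0,0,0,-1],[0,-0.08,0,0,0,0,-1],[0,-0.1,0,0,0,0,-1],[0,-0.12,0,0,0,0,-1],[0,-0.14,0,0,0,0,-1],[0,-0.14,0,0,0,0,-1]]
  ]
}}

```text
t: 19.13
eef_pos: [631.5, 118.8, 210.4]
tcp_rot: [3.139, 0.02, 2.935]
ft_force: [0.9, 2.0, 1.8]
opening: 0.005
grip_force: 1.4
```

```bash
python3 - <<'E'
from kin import *
st=state();print(w2j(st["eef_pos"]),RJ.T@st["ft_force"],st["t"])
E
```

```text
[[ 17.27549067 109.09720762 210.43769221]] [0.52762948 2.10262784 1.79246938] 19.1333
```

```bash
cat >> kin.py <<'E'
def endscan(p,C,lo,hi,xs=(-44,-40,-36,-32,-28,-24)):
    sat=cv2.cvtColor(p,cv2.COLOR_RGB2HSV)[:,:,1].astype(np.float32);ys=np.arange(lo,hi,.25);o=[]
    for x in xs:
        u=proj(C,j2w(np.c_[np.full(len(ys),x),ys,np.full(len(ys),30)])).astype(np.float32)
        s=cv2.remap(sat,u[:,:1].copy(),u[:,1:].copy(),cv2.INTER_LINEAR).ravel();o.append(ys[np.argmax(s>90)])
    return o
E
python3 - <<'E'
from kin import *
p,d,C=load("w8");print(endscan(p,C,85,140))
p,d,C=snap("w9");print(endscan(p,C,75,140))
E
```

```text
[np.float64(114.25), np.float64(114.25), np.float64(114.25), np.float64(114.25), np.float64(114.25), np.float64(114.25)]
[np.float64(105.0), np.float64(105.0), np.float64(105.0), np.float64(105.0), np.float64(105.0), np.float64(105.0)]
```

Request:
{"op": "arm_command", "data": {
  "rows": [
    [[0,-0.013,0,0,0,0,-1],[0,-0.027,0,0,0,0,-1],[0,-0.04,0,0,0,0,-1],[0,-0.053,0,0,0,0,-1],[0,-0.067,0,0,0,0,-1],[0,-0.08,0,0,0,0,-1],[0,-0.093,0,0,0,0,-1],[0,-0.107,0,0,0,0,-1],[0,-0.12,0,0,0,0,-1],[0,-0.133,0,0,0,0,-1]]
  ]
}}

```text
t: 20.02
eef_pos: [627.4, 99.9, 210.4]
tcp_rot: [3.139, 0.02, 2.935]
ft_force: [1.9, 4.9, 2.7]
opening: 0.004
grip_force: 3.1
```

```bash
python3 - <<'E'
from kin import *
st=state();p,d,C=snap("w10");print(w2j(st["eef_pos"]),RJ.T@st["ft_force"],st["t"],endscan(p,C,60,130))
E
```

```text
[[ 17.17114129  89.83072765 210.40265661]] [0.84003113 5.18988112 2.7460539 ] 20.0167 [np.float64(86.0), np.float64(86.0), np.float64(86.0), np.float64(86.0), np.float64(86.0), np.float64(85.75)]
```

Request:
{"op": "arm_command", "data": {
  "rows": [
    [[0,0.05,0,0,0,0,-1],[0,0.05,-0.3,0,0,0,-1],[0,0.05,-1,0,0,0,-1],[0,0.05,-1,0,0,0,-1],[0,0.05,-1,0,0,0,-1],[0,-1,-1,0,0,0,-1],[0,-1,-1,0,0,0,-1],[0,-1,-1,0,0,0,-1],[0,-1,-1,0,0,0,-1],[0,-1,-1,0,0,0,-1]]
  ]
}}

```text
t: 20.9
eef_pos: [592.7, -51.3, 359.7]
tcp_rot: [3.141, 0.018, 2.931]
ft_force: [-0.1, 0.1, -0.6]
opening: 0.005
grip_force: 0.0
```

```bash
python3 - <<'E'
from kin import *
push(-115,340,15);print(w2j(state()["eef_pos"]))
E
```

```text
row [-0.006  -0.3312  0.131 ] [ 0.0001  0.0029 -0.0008] mm 53.42701699382449 deg 1.071859522191124
[[ 13.97729505 -65.33684635 359.67158838]]
```

Request:
{"op": "arm_command", "data": {
  "rows": [
    [[0,-0.33,0.13,0,0.003,0,-1],[0,-0.33,0.13,0,0.003,0,-1],[0,-0.33,0.13,0,0.003,0,-1],[0,-0.33,0.13,0,0.003,0,-1],[0,-0.33,0.13,0,0.003,0,-1]]
  ]
}}

```text
t: 21.32
eef_pos: [584.2, -94.5, 340.3]
tcp_rot: [3.139, 0.0, 2.936]
ft_force: [0.8, -0.7, 0.4]
opening: 0.002
grip_force: 0.0
```

```bash
cat >> kin.py <<'E'
def edgescan(p,C,xs=(-40,-30,-20,-10,0,10)):
    # line (z16) strip centre, then plate top edge (z30): half-level crossing from blue to plate saturation
    sat=cv2.cvtColor(p,cv2.COLOR_RGB2HSV)[:,:,1].astype(np.float32);o=[]
    def prof(x,z,ys):
        u=proj(C,j2w(np.c_[np.full(len(ys),x),ys,np.full(len(ys),z)])).astype(np.float32)
        return cv2.remap(sat,u[:,:1].copy(),u[:,1:].copy(),cv2.INTER_LINEAR).ravel()
    for x in xs:
        ys=np.arange(-130,-90,.1);s=prof(x,16,ys);e=prof(x,30,ys);b=np.median(s[:50]);w=np.median(e[-50:]);h=(b+w)/2
        lo=np.where(s<h)[0];L0=ys[lo[0]];k=lo[0]
        while k<len(ys)-1 and s[k]<h:k+=1
        E=ys[np.where(e>h)[0][-1]]
        o.append((x,L0,ys[k],(L0+ys[k])/2,E,E-(L0+ys[k])/2))
    return np.round(o,2)
E
python3 - <<'E'
from kin import *
p,d,C=snap("w11");print(w2j(C[3]));print(edgescan(p,C))
u=proj(C,j2w([[0,-120,16]]))[0];print(u);x,y=np.int32(u);cv2.imwrite("pics/w11c.png",cv2.resize(p[max(0,y-100):y+60,x-100:x+100,::-1],None,fx=3,fy=3,interpolation=cv2.INTER_NEAREST))
E
```

```text
[[ -54.41252248 -108.64738397  320.12672337]]
[[ -40.   -121.4  -118.5  -119.95 -115.5     4.45]
 [ -30.   -121.4  -118.6  -120.   -115.6     4.4 ]
 [ -20.   -121.5  -118.4  -119.95 -115.7     4.25]
 [ -10.   -121.4  -118.5  -119.95 -115.8     4.15]
 [   0.   -121.5  -118.5  -120.   -115.9     4.1 ]
 [  10.   -121.6  -118.5  -120.05 -116.3     3.75]]
[299.25842466 215.69019892]
```

View pics/w11c.png

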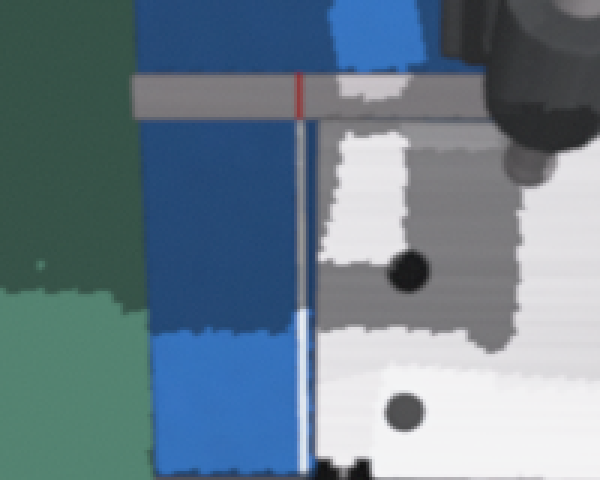

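```bash
python3 - <<'E'
from kin import *
push(98,340,-10);push(98,211,-10)
E
```

```text
row [0.1632 1.3809 0.0061] [ 0.0004  0.0001 -0.    ] mm 208.58288902056808 deg 0.13915800650496996
row [0.1638 1.3789 0.8661] [ 0.0004  0.0001 -0.    ] mm 245.48987133795083 deg 0.13915800650496996
```

Request:
{"op": "arm_command", "data": {
  "rows": [
    [[0.16,1,0,0,0,0,-1],[0.16,1,0,0,0,0,-1],[0.16,1,0,0,0,0,-1],[0.16,1,0,0,0,0,-1],[0.16,1,0,0,0,0,-1]]
  ]
}}

```text
t: 21.78
eef_pos: [590.9, 62.0, 341.0]
tcp_rot: [3.138, 0.001, 2.94]
ft_force: [-0.0, -0.0, -0.4]
opening: 0.007
grip_force: 0.0
```

Request:
{"op": "arm_command", "data": {
  "rows": [
    [[0,0.39,0,0,0,0,-1],[0,0.39,0,0,0,0,-1],[0,0.39,0,0,0,0,-1],[0,0.39,0.3,0,0,0,-1],[0,0.39,0.86,0,0,0,-1],[0,0.39,0.86,0,0,0,-1],[0,0.39,0.86,0,0,0,-1],[0,0.39,0.86,0,0,0,-1],[0,0.39,0.86,0,0,0,-1]]
  ]
}}

```text
t: 22.53
eef_pos: [603.4, 113.7, 212.0]
tcp_rot: [3.14, -0.0, 2.935]
ft_force: [0.7, -0.2, 0.8]
opening: 0.001
grip_force: 0.0
```

```bash
python3 - <<'E'
from kin import *
print(w2j(state()["eef_pos"]),state()["ft_force"]);push(90,211,-10);push(86.2,211,-10)
E
```

```text
[[ -9.20599201  98.39762674 212.01685847]] [ 0.6669005  -0.17391942  0.8168027 ]
row [ 0.0052 -0.056   0.0067] [ 0.0003 -0.     -0.0001] mm 8.496151165968582 deg 0.12813184469765418
row [ 0.0052 -0.0813  0.0066] [ 0.0003 -0.     -0.0001] mm 12.265665405191996 deg 0.12813184469765418
```

Request:
{"op": "arm_command", "data": {
  "rows": [
    [[0,-0.03,0,0,0,0,-1],[0,-0.045,0,0,0,0,-1],[0,-0.055,0,0,0,0,-1],[0,-0.065,0,0,0,0,-1],[0,-0.073,0,0,0,0,-1],[0,-0.079,0,0,0,0,-1],[0,-0.079,0,0,0,0,-1],[0,-0.079,0,0,0,0,-1]]
  ]
}}

```text
t: 23.2
eef_pos: [601.0, 102.6, 212.3]
tcp_rot: [3.138, 0.002, 2.935]
ft_force: [0.5, 5.3, 4.4]
opening: 0.005
grip_force: 2.8
```

```bash
python3 - <<'E'
from kin import *
st=state();print(w2j(st["eef_pos"]),RJ.T@st["ft_force"])
E
```

```text
[[ -9.24408823  87.08358631 212.33883774]] [-0.56076287  5.29699806  4.36114383]
```

Request:
{"op": "arm_command", "data": {
  "rows": [
    [[0,0.05,0,0,0,0,-1],[0,0.05,-0.3,0,0,0,-1],[0,0.05,-0.87,0,0,0,-1],[0,0.05,-0.87,0,0,0,-1],[0,0.05,-0.87,0,0,0,-1],[-0.16,-1,-0.87,0,0,0,-1],[-0.16,-1,-0.87,0,0,0,-1],[-0.16,-1,-0.87,0,0,0,-1],[-0.16,-1,-0.87,0,0,0,-1],[-0.16,-1,-0.87,0,0,0,-1]]
  ]
}}

```text
t: 24.03
eef_pos: [593.2, -54.6, 341.5]
tcp_rot: [3.14, 0.0, 2.931]
ft_force: [-0.1, 0.3, 0.1]
opening: 0.004
grip_force: 0.0
```

Request:
{"op": "arm_command", "data": {
  "rows": [
    [[0,-0.33,0,0,0,0,-1],[0,-0.33,0,0,0,0,-1],[0,-0.33,0,0,0,0,-1],[0,-0.33,0,0,0,0,-1],[0,-0.33,0,0,0,0,-1]]
  ]
}}

```text
t: 24.45
eef_pos: [583.5, -97.1, 341.5]
tcp_rot: [3.139, 0.0, 2.936]
ft_force: [0.3, -0.3, 0.4]
opening: 0.004
grip_force: 0.0
```

```bash
python3 - <<'E'
from kin import *
p,d,C=snap("w12");print(w2j(C[3]));print(edgescan(p,C))
u=proj(C,j2w([[-15,-120,16]]))[0];print(u);x,y=np.int32(u);cv2.imwrite("pics/w12c.png",cv2.resize(p[y-50:y+50,x-60:x+60,::-1],None,fx=6,fy=6,interpolation=cv2.INTER_NEAREST))
E
```

```text
[[ -54.53968273 -111.40025472  321.34986863]]
[[ -40.   -121.6  -118.5  -120.05 -116.7     3.35]
 [ -30.   -121.4  -118.6  -120.   -116.7     3.3 ]
 [ -20.   -121.5  -118.5  -120.   -117.1     2.9 ]
 [ -10.   -121.5  -118.5  -120.   -117.2     2.8 ]
 [   0.   -121.5  -118.6  -120.05 -117.2     2.85]
 [  10.   -121.5   -90.1  -105.8  -121.1   -15.3 ]]
[302.32891576 198.44700643]
```

View pics/w12c.png

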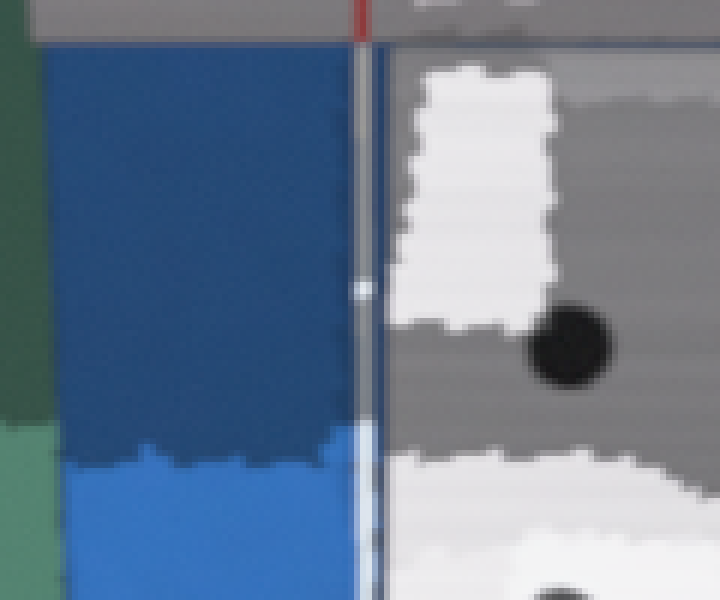

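```bash
python3 - <<'E'
from kin import *
push(97,340,-10)
E
```

```text
row [0.1623 1.3926 0.0137] [ 0.0004  0.     -0.    ] mm 210.32029610612034 deg 0.13720466318348198
```

Request:
{"op": "arm_command", "data": {
  "rows": [
    [[0.16,1,0,0,0,0,-1],[0.16,1,0,0,0,0,-1],[0.16,1,0,0,0,0,-1],[0.16,1,0,0,0,0,-1],[0.16,1,0,0,0,0,-1]]
  ]
}}

```text
t: 24.92
eef_pos: [590.3, 59.2, 342.0]
tcp_rot: [3.139, 0.0, 2.94]
ft_force: [0.4, 0.2, -0.4]
opening: 0.004
grip_force: 0.0
```

Request:
{"op": "arm_command", "data": {
  "rows": [
    [[0,0.39,0,0,0,0,-1],[0,0.39,0,0,0,0,-1],[0,0.39,0,0,0,0,-1],[0,0.39,0.3,0,0,0,-1],[0,0.39,0.87,0,0,0,-1],[0,0.39,0.87,0,0,0,-1],[0,0.39,0.87,0,0,0,-1],[0,0.39,0.87,0,0,0,-1],[0,0.39,0.87,0,0,0,-1]]
  ]
}}

```text
t: 25.67
eef_pos: [602.9, 110.9, 212.3]
tcp_rot: [3.139, 0.0, 2.935]
ft_force: [-0.1, -0.0, 1.1]
opening: 0.007
grip_force: 0.0
```

```bash
python3 - <<'E'
from kin import *
print(w2j(state()["eef_pos"]),state()["ft_force"]);push(83.9,211,-10)
E
```

```text
[[ -9.09786285  95.5955411  212.29890519]] [-0.12128771 -0.00111599  1.10618607]
row [ 0.0059 -0.078   0.0085] [ 0.0003  0.     -0.0001] mm 11.801978126852012 deg 0.1351003881409018
```

Request:
{"op": "arm_command", "data": {
  "rows": [
    [[0,-0.03,0,0,0,0,-1],[0,-0.05,0,0,0,0,-1],[0,-0.06,0,0,0,0,-1],[0,-0.066,0,0,0,0,-1],[0,-0.072,0,0,0,0,-1],[0,-0.0775,0,0,0,0,-1],[0,-0.0775,0,0,0,0,-1],[0,-0.0775,0,0,0,0,-1]]
  ]
}}

```text
t: 26.33
eef_pos: [600.6, 100.0, 213.1]
tcp_rot: [3.138, 0.003, 2.935]
ft_force: [0.7, 5.4, 4.3]
opening: 0.002
grip_force: 3.0
```

```bash
python3 - <<'E'
from kin import *
st=state();print(w2j(st["eef_pos"]),RJ.T@st["ft_force"])
E
```

```text
[[ -9.15101388  84.45280537 213.13563224]] [-0.41056034  5.43849684  4.31915066]
```

Request:
{"op": "arm_command", "data": {
  "rows": [
    [[0,0.05,0,0,0,0,-1],[0,0.05,-0.3,0,0,0,-1],[0,0.05,-0.87,0,0,0,-1],[0,0.05,-0.87,0,0,0,-1],[0,0.05,-0.87,0,0,0,-1],[-0.16,-1,-0.87,0,0,0,-1],[-0.16,-1,-0.87,0,0,0,-1],[-0.16,-1,-0.87,0,0,0,-1],[-0.16,-1,-0.87,0,0,0,-1],[-0.16,-1,-0.87,0,0,0,-1]]
  ]
}}

```text
t: 27.17
eef_pos: [592.6, -57.2, 342.2]
tcp_rot: [3.14, 0.001, 2.931]
ft_force: [0.2, 0.3, 0.2]
opening: 0.002
grip_force: 0.0
```

Request:
{"op": "arm_command", "data": {
  "rows": [
    [[0,-0.33,0,0,0,0,-1],[0,-0.33,0,0,0,0,-1],[0,-0.33,0,0,0,0,-1],[0,-0.33,0,0,0,0,-1],[0,-0.33,0,0,0,0,-1]]
  ]
}}

```text
t: 27.58
eef_pos: [582.9, -99.7, 341.7]
tcp_rot: [3.139, 0.0, 2.936]
ft_force: [0.8, 0.6, 0.2]
opening: 0.006
grip_force: 0.0
```

```bash
python3 - <<'E'
from kin import *
p,d,C=snap("w13")
sat=cv2.cvtColor(p,cv2.COLOR_RGB2HSV)[:,:,1].astype(np.float32)
ys=np.arange(-126,-110,.1)
for x in(-40,-30,-20,-10,0):
    r=[]
    for z in(16,30):
        u=proj(C,j2w(np.c_[np.full(len(ys),x),ys,np.full(len(ys),z)])).astype(np.float32)
        s=cv2.remap(sat,u[:,:1].copy(),u[:,1:].copy(),cv2.INTER_LINEAR).ravel()
        if z==16: r.append(round(ys[np.argmax(s<110)],1)); 
        r.append(s[::5].astype(int).tolist())
    print(x,r)
u=proj(C,j2w([[-15,-120,16]]))[0];x,y=np.int32(u);cv2.imwrite("pics/w13c.png",cv2.resize(p[y-50:y+50,x-60:x+60,::-1],None,fx=6,fy=6,interpolation=cv2.INTER_NEAREST))
cv2.imwrite("pics/w13c.png",cv2.resize(p[y-50:y+50,x-60:x+60,::-1],None,fx=6,fy=6,interpolation=cv2.INTER_NEAREST))
E
```

```text
-40 [np.float64(-121.7), [171, 170, 169, 168, 170, 172, 175, 160, 131, 86, 43, 22, 9, 6, 8, 11, 7, 5, 5, 6, 6, 6, 6, 6, 5, 3, 3, 2, 2, 2, 3, 3], [173, 172, 172, 171, 169, 171, 173, 175, 152, 117, 69, 34, 12, 8, 7, 10, 8, 5, 5, 5, 5, 5, 5, 5, 4, 3, 2, 2, 2, 2, 3, 3]]
-30 [np.float64(-121.8), [172, 172, 172, 171, 171, 172, 177, 157, 127, 82, 41, 17, 6, 4, 3, 2, 4, 4, 4, 5, 4, 3, 2, 2, 2, 2, 2, 2, 2, 2, 2, 2], [173, 171, 169, 170, 171, 173, 175, 177, 148, 110, 62, 30, 8, 4, 1, 0, 2, 4, 4, 5, 5, 4, 2, 2, 2, 2, 2, 2, 2, 2, 2, 2]]
-20 [np.float64(-121.5), [171, 169, 171, 174, 176, 177, 178, 169, 154, 107, 66, 30, 12, 2, 3, 3, 3, 3, 3, 2, 2, 2, 2, 2, 2, 3, 2, 2, 2, 2, 2, 2], [174, 175, 175, 175, 176, 180, 182, 182, 176, 156, 118, 70, 26, 9, 1, 3, 4, 4, 3, 3, 3, 3, 3, 3, 2, 2, 2, 2, 2, 2, 2, 2]]
-10 [np.float64(-121.6), [172, 168, 171, 173, 172, 174, 176, 160, 135, 91, 55, 23, 10, 2, 3, 4, 5, 5, 4, 4, 5, 7, 7, 6, 4, 3, 3, 4, 4, 4, 4, 5], [178, 176, 174, 174, 174, 173, 174, 172, 154, 121, 77, 42, 15, 5, 1, 1, 2, 4, 5, 5, 4, 4, 4, 5, 5, 4, 4, 4, 5, 5, 4, 4]]
0 [np.float64(-121.7), [173, 170, 172, 172, 170, 172, 173, 156, 131, 86, 51, 20, 10, 3, 3, 3, 5, 5, 5, 5, 5, 5, 5, 4, 4, 5, 5, 5, 5, 5, 5, 5], [181, 181, 180, 179, 179, 179, 180, 179, 169, 141, 103, 58, 23, 7, 2, 2, 4, 5, 5, 5, 5, 4, 4, 4, 4, 4, 5, 5, 5, 4, 4, 4]]
```

View pics/w13c.png

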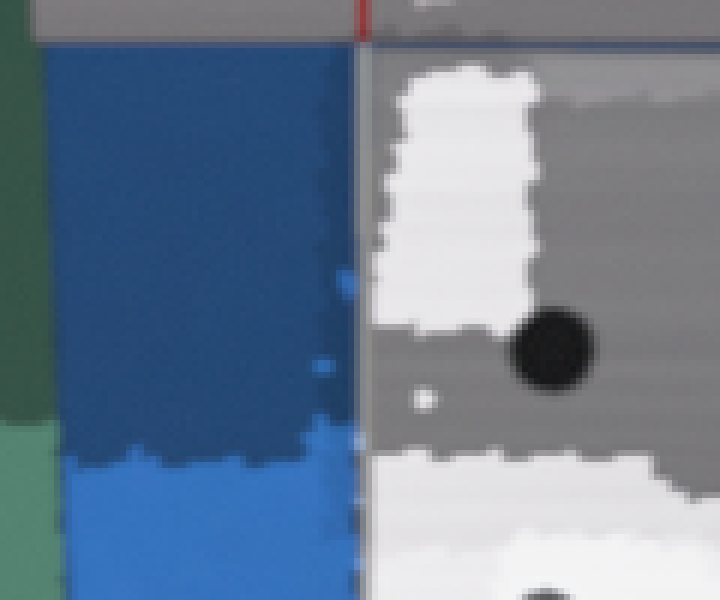

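The plate's edge now lies on the line, within about 0.4 mm of its centre. Only a sliver of line shows at columns 357–369 of the crop, in line with the red mark. The arm is clear of everything.

```bash
python3 -c "
from cell import *
print(job_done(), state()['t'])"
```

```text
the job is handed in; nothing more can be done
the job is handed in; nothing more can be done
```

Both knobs are slackened by about 60° each (the left-hand one, on the line side, turned clockwise), and after that the plate was pushed until its leading edge met the scribed line to within about half a millimetre. The arm was clear of everything when I handed the job in at roughly 28 s; the judge's result was not shown.

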